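# Square the napkin box into the turntable's corner and index the turntable

### The arm

A 6-joint arm with a two-finger parallel gripper is mounted at the origin on a cart in front of the work surface, level with it; the furniture and walls round the work are solid. World frame = base frame: x ahead of the robot, y to its left, z up, the work surface at z = 0. Lengths are in m, angles in rad, forces in N, time in s.
With the tool pointing down it reaches from about 0.3 to 0.875 m from the base axis. Payload 6.4 kg.
Tool frame: the origin (TCP) lies at the very end of the fingers, on their centre line; the grasp point (between the pads) lies tcp_to_grasp behind it (tcp_to_grasp is the distance from the TCP to the grasp point, in m); z points along the fingers, y is the direction in which the jaws open and shut (so a half turn about z gives the same grasp; the last joint's range is limited). The gripper opens to 85 mm and grips with 20 to 120 N. Pads are 22 mm wide; open, the fingers measure 114 mm over their backs; the gripper's body (76 mm by 85 mm) begins 54 mm behind the grasp point. The pads swing forward as they close: fully open they stand 13 mm farther back than shut.
Start: joints at [-1.332, 0.181, 1.607, -0, 1.354, -0.206], TCP at [0.247, -0.519, 0.208] pointing down, gripper open.
Joint ranges: [-2.99, 2.99], [-0.89, 2.07], [0.3, 2.58], [-1.14, 4.28], [0, 2.63], [-3.12, 3.12]. Speed limits (rad/s): [2.57, 2.57, 3.01, 3.14, 3.14, 3.14].

### API

Orientations are given as a unit quaternion [w, x, y, z].
In Python, from bench import get_obs, camera, hand_in, tcp_to_grasp gives the robot as it stands.
- The arm moves only by the shell command python3 -m inch 'ROWS' [OPENING]. ROWS is JSON, a list of rows, each an object with "delta_pos": the shift along the tool's x, y, z in cm, a list of three; "rotation": the turn, a rotation vector about the tool's x, y, z in rad, a list of three. In form: [{"delta_pos": [x, y, z], "rotation": [rx, ry, rz]}, ...]. A call has 1 to 10 rows; each row shifts and turns the commanded pose from where the row before left it, along the tool's axes as they then stand; what a row does not reach is not made up. A row lasts 1/10 s, in which the tool goes at most 50 mm and 8.59 degrees, less where a joint would pass 70% of its speed; a pose out of reach is approached as far as the arm can. A call is refused whole if a number of a shift passes 5 or a number of a turn 0.15, either way. A call with a gripper value outside its range is refused whole. OPENING is the finger opening in cm, from 0 to 8.54, set as the call begins (- or left out, the last holds). The fingers move at their own pace and stop on an object; the grip force is fixed at half the most. Time passes only in rows, so rows that do not move let the fingers close. It gives the time, the measured TCP pose, the force and the opening at its end, in the units of the state.
- get_obs(): the state, without advancing time (a new reading comes with each control period).
- camera(name): name is "side" or "top"; returns a dict with "color" (420x560x3 uint8, red, green, blue), "vfov" (degrees; the focal length in pixels is half the picture's height over the tangent of half this angle, whatever the lens; pixels are square), "cx", "cy" (the principal point, pixels), "k1" (the pictures are not rectified: a ray, as slopes to the right and down, at radius r is drawn at 1 + k1 r^2 times it, then the intrinsics apply), "eye" and "orientation" of the camera in the world. Camera axes: x right, y down, z forward; pixel columns grow to the right and rows downward; lengths in m; the calibration is good to about 2 mm. A picture is of the moment at which its call begins. There is no depth.
- hand_in(): hands the job in, once; it reports no verdict.
The state is a dict: "time_s": time; "q": joint angles; "dq": joint speeds; "joint_efforts": joint torques, N m; "eef_pos": TCP position; "eef_rot": TCP orientation; "wrist_force": force on the tool from outside, world axes, zero at the start; "torque": the same for the moment, N m; "opening": opening from 0.0 (shut) to 1.0 (fully open).
Only numpy, scipy, OpenCV 4.12 (cv2) and the standard library are available. Lean on these libraries where they do the work, as an engineer would, in place of code of your own. Each camera call takes 0.05 s, during which the arm holds its last target.

### The job

Push the whitewashed napkin box on the turntable square and flush into the corner made by the two dark rails, so that it touches both along its sides. Then turn the turntable clockwise (seen from above) a quarter turn (the knob on it is there for that), until it clicks into its second stop, with the box still flush in the corner. Keep the box standing flat on the turntable and do not disturb the mug, the jar or the egg cup beside it.

Things in the scene. Friction and masses are not known exactly. Their poses are not given: they have to be found in the camera images.
- box_center (a point): Centre, 30 mm above the underside, of a loose whitewashed wooden box of napkins on the tray: 100 (its x) x 124 (its y) x 60 mm high (wooden walls 45 mm, napkins fill it and stand above), about 0.35 kg. Too wide to grasp: push its outer walls. Starts within 0.35 rad of the tray's axes, clear of the rails.
- napkin_box: The same box, origin at the centre of its underside. Flush means its +x side on the rail along the tray's y and its +y side on the rail along the tray's x, its centre then 50 mm (tray x) and 62 mm (tray y) short of the corner point.
- tray_corner (a point): Inner corner of the two dark wooden rails fixed on the tray, at the level of the tray's top; axes turn with the tray. From it one rail runs 125 mm along -y, the other 100 mm along -x; both 10 mm thick, 28 mm high above the tray's top. At the start +x points roughly away from the robot and +y roughly left.
- tray_center (a point): Turning axis of the round pale wooden tray, 300 mm across, at the level of its top, 30 mm above the worktop; axes turn with the tray. The corner point lies at (95, 85) mm in this frame. Its foot is fixed to the worktop; place and angle vary.
- knob (a point): Middle of the head of the round dark wooden knob standing on the tray at (-90, 72) mm from its centre, tray axes. Head 26 mm in diameter, 16 mm high plus a low dome; top 13 mm above this point, 50 mm above the tray's top; stem below 16 mm thick. Fixed to the tray; can be grasped from above and led along its circle of 115 mm radius, fingers may turn about it.
- tray (a joint): Angle of the tray, rad, 0 at the start, growing clockwise seen from above; ends -0.2 and 1.9. Sprung notches at 0 and 1.571 (quarter turn) pull it in from within 0.05; elsewhere it stays where left. Leaving a notch takes about 5 N at the knob, turning on about 1 N; shoving the box hard (over 9 N) may also turn it out.
- green_mug: White mug with a green inside, 80 x 113 x 91 mm with its handle, beside the turntable; leave alone. Origin at the centre of its underside.
- clip_jar: Glass clip-top jar, 91 x 88 x 116 mm, beside the turntable; leave alone. Origin at the centre of its underside.
- egg_cup: Wooden egg cup, 47 mm wide, 56 mm high, beside the turntable; leave alone. Origin at the centre of its underside.
There are look-alikes about, which are no part of the job. Leave any purple or red look-alike of the napkin_box alone.

How it is judged:
By the outcome, as a careful person would: the job done as asked, in the order asked, and still so for the second after the job is handed in, with the robot touching nothing.
It also fails if it takes over 61 s, if anything falls off the work surface, if the arm or the gripper's body presses on something with over 40 N, if the wrist force passes 120 N, or if a joint passes its speed limit or range.

## Working session

There is one attempt and no reset: what is moved stays moved. The work goes in short steps, Python scripts to look and compute and a shell command to move; the robot and the scene stay as the last step left them, time stands still between calls to the robot, and variables do not carry over. Pictures are saved under pics/ and viewed, and the job is handed in when it is done.

```bash
ls; mkdir -p pics; python3 - <<'E'
from bench import *
import cv2
print(get_obs(), tcp_to_grasp)
for n in("side","top"):
    c=camera(n); cv2.imwrite(f"pics/{n}0.png",c["color"][...,::-1]); print({k:v for k,v in c.items() if k!="color"})
E
```

```text
pics
{'time_s': 0.0, 'q': array([-1.33228628e+00,  1.81524054e-01,  1.60799707e+00, -9.20124477e-06,
        1.35377187e+00, -2.06273475e-01]), 'dq': array([-0.0011267 ,  0.00178974,  0.00152962, -0.00031008, -0.00115169,
       -0.00091083]), 'joint_efforts': array([-8.20552250e-04, -4.44869399e+01, -3.51341128e+01, -3.93187820e-04,
        9.03571432e-03, -6.62383684e-06]), 'eef_pos': array([ 0.24728838, -0.51846914,  0.20669901]), 'eef_rot': array([-8.49990522e-04,  9.75372134e-01,  2.20563999e-01, -1.81940184e-05]), 'wrist_force': array([0.04172219, 0.53956696, 0.05058916]), 'torque': array([ 0.05479181, -0.0174381 , -0.04183879]), 'opening': 1.0000764110306235} 0.0187
{'vfov': 47.11307040177689, 'cx': 279.13905012608114, 'cy': 211.08170747005215, 'k1': -0.11357099686958036, 'eye': array([0.57189494, 1.01054966, 0.98563682]), 'orientation': array([-0.00454516, -0.00252373,  0.90854753, -0.41774916])}
{'vfov': 45.14456237958763, 'cx': 279.69275453820813, 'cy': 213.27937925368278, 'k1': -0.045042416324107666, 'eye': array([-0.34401435,  0.2511224 ,  1.47252135]), 'orientation': array([ 0.17999999, -0.55088998,  0.77868741, -0.24034592])}
```

View pics/side0.png

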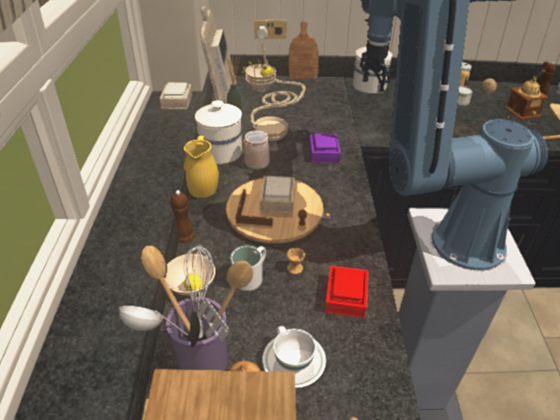

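View pics/top0.png

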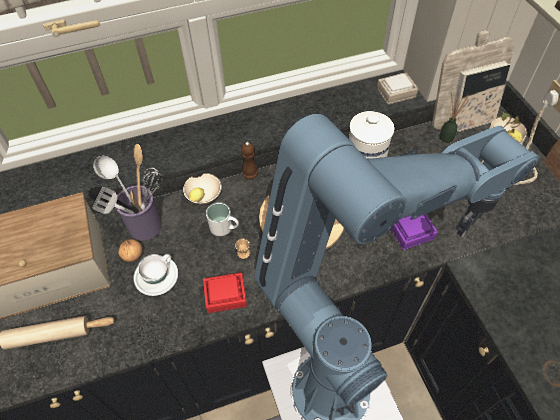

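The side view shows the tray at about (275,208) with the whitish-grey box at (278,195), the rails at (245,210) and the knob at (302,215). The purple box (325,148) and red box (348,290) are look-alikes, off the tray. The arm hides the tray in the top view. I'll check this in an enlarged crop.

```bash
cat > h.py <<'E'
import numpy as np,cv2
from bench import *
from scipy.spatial.transform import Rotation as R
def rot(q): return R.from_quat([q[1],q[2],q[3],q[0]]).as_matrix()
def K(c):
    f=210/np.tan(np.radians(c["vfov"]/2)); return f
def proj(c,P):
    P=np.atleast_2d(P); p=(P-c["eye"])@rot(c["orientation"]); s=p[:,:2]/p[:,2:]
    r2=(s**2).sum(1,keepdims=True); s=s*(1+c["k1"]*r2); return s*K(c)+[c["cx"],c["cy"]]
def unproj(c,uv,z):
    d=(np.atleast_2d(uv)-[c["cx"],c["cy"]])/K(c); s=d.copy()
    for _ in range(30): s=d/(1+c["k1"]*(s**2).sum(1,keepdims=True))
    v=np.c_[s,np.ones(len(s))]@rot(c["orientation"]).T
    return c["eye"]+v*((z-c["eye"][2])/v[:,2])[:,None]
def crop(c,x,y,w,h,k,name):
    im=cv2.resize(c["color"][y:y+h,x:x+w,::-1],None,fx=k,fy=k,interpolation=cv2.INTER_CUBIC); cv2.imwrite(name,im)
E
python3 - <<'E'
from h import *
c=camera("side"); crop(c,215,165,125,90,6,"pics/s1.png")
import pickle; pickle.dump(c,open("side0.pkl","wb"))
E
```

```text
(no output)
```

View pics/s1.png

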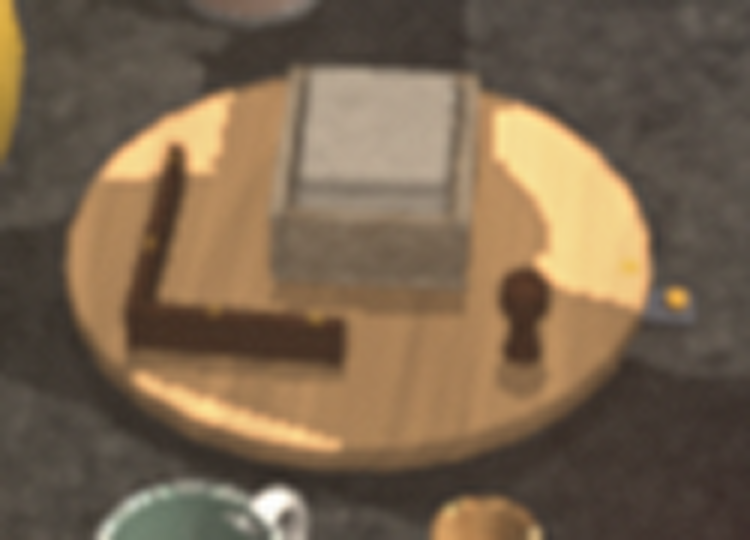

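```bash
cat > fit.py <<'E'
from h import *; import pickle
from scipy.optimize import least_squares
c=pickle.load(open("side0.pkl","rb"))
off=np.array([215,165])
def rz(t): return np.array([[np.cos(t),-np.sin(t)],[np.sin(t),np.cos(t)]])
pts=[((-90,72,37),(525,297)),((-5,95,28),(345,322)),((105,95,28),(128,320)),((105,95,0),(132,348)),((-5,95,0),(342,364)),((95,-40,28),(183,145)),((105,-40,28),(169,147))]
P=np.array([p for p,_ in pts])/1000.; U=np.array([u for _,u in pts])/6+off
rim=np.array([(66,255),(652,265),(120,160),(560,130)])/6+off
def w(p,P): return np.c_[P[:,:2]@rz(p[2]).T+p[:2],P[:,2]+.03]
def res(p):
    e=(proj(c,w(p,P))-U).ravel()
    q=unproj(c,rim,.03)[:,:2]; return np.r_[e,(np.linalg.norm(q-p[:2],axis=1)-.15)*400]
s=least_squares(res,[.5,.05,0]); print(s.x,s.fun.round(2))
# box
bp=[((50,62,45),(272,217)),((-50,62,45),(470,224)),((50,62,0),(273,282)),((-50,62,0),(466,292)),((50,-62,45),(292,70)),((-50,-62,45),(478,80))]
B=np.array([p for p,_ in bp])/1000.; BU=np.array([u for _,u in bp])/6+off
b=least_squares(lambda p:(proj(c,w(p,B))-BU).ravel(),[.5,.05,0]); print(b.x,b.fun.round(2))
loc=(b.x[:2]-s.x[:2])@rz(s.x[2]); print("box in tray mm",loc*1000,"ang",b.x[2]-s.x[2]," goal (45,23)")
print("knob",w(s.x,P[:1]),"corner",w(s.x,np.array([[.095,.085,0]])))
im=c["color"].copy(); im=cv2.resize(im[165:255,215:340,::-1],None,fx=6,fy=6,interpolation=cv2.INTER_CUBIC)
a=np.linspace(0,2*np.pi,200)
for Q,col in((w(s.x,np.c_[.15*np.cos(a),.15*np.sin(a),0*a]),(0,255,0)),(w(b.x,B),(0,0,255)),(w(s.x,P),(255,0,0))):
    for u in (proj(c,Q)-off)*6: cv2.circle(im,tuple(int(v) for v in u),3,col,-1)
cv2.imwrite("pics/fit.png",im)
E
python3 fit.py
```

```text
[ 0.57609003 -0.12638051 -0.10135753] [ 0.49  0.17  0.55  1.33 -0.79 -1.19 -0.99  1.26  1.03  1.46  0.57 -0.14
 -0.26 -0.7   0.13  0.15 -1.44 -1.03]
[ 0.56688548 -0.15566663 -0.05871843] [-0.39 -0.15  0.2   0.22 -0.32  0.47  0.42  0.34 -0.2  -0.41  0.3  -0.69]
box in tray mm [ -6.19402435 -30.06716532] ang 0.04263909762737575  goal (45,23)
knob [[ 0.49383719 -0.04564347  0.067     ]] corner [[ 0.67920311 -0.05142924  0.03      ]]
```

View pics/fit.png

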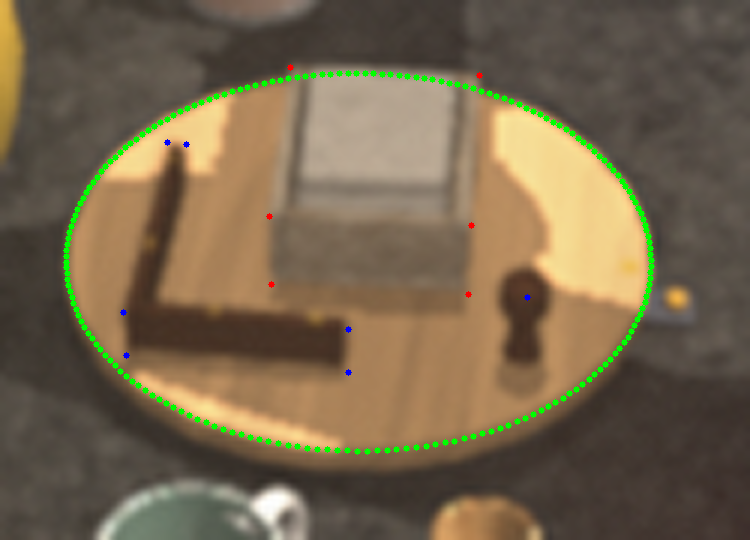

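```bash
python3 - <<'E'
from h import *; import pickle
c=pickle.load(open("side0.pkl","rb"))
crop(c,190,90,160,120,5,"pics/s2.png")
for n,uv in dict(jarbase=(257,165),mugbase=(246,286),egg=(296,272),purple=(325,160)).items(): print(n,unproj(c,[uv],0.)[0].round(3))
E
```

```text
jarbase [ 0.641 -0.389  0.   ]
mugbase [0.651 0.169 0.   ]
egg [ 0.516  0.117 -0.   ]
purple [ 0.398 -0.424 -0.   ]
```

View pics/s2.png

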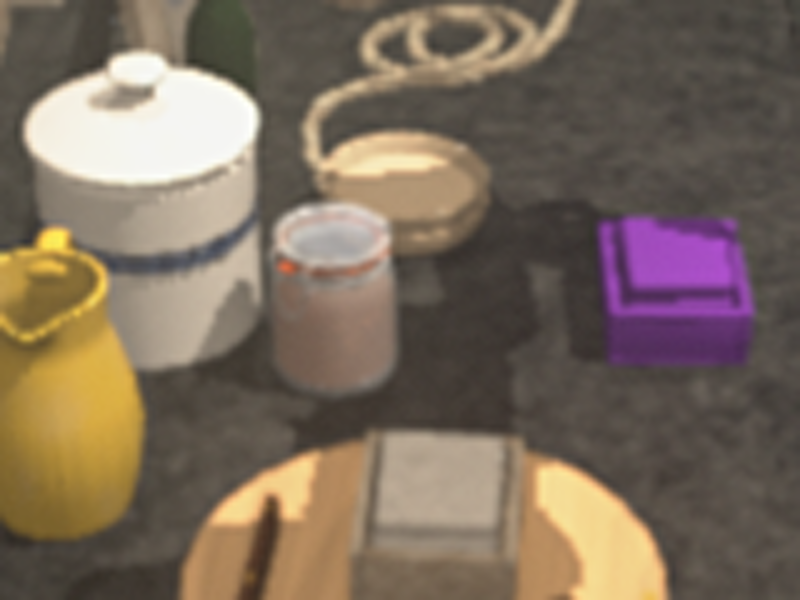

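```bash
python3 -m inch '[{"delta_pos":[3.8,-2.3,0],"rotation":[0,0,0]},{"delta_pos":[3.8,-2.3,0],"rotation":[0,0,0]},{"delta_pos":[3.8,-2.3,0],"rotation":[0,0,0]},{"delta_pos":[3.8,-2.3,0],"rotation":[0,0,0]},{"delta_pos":[3.8,-2.3,0],"rotation":[0,0,0]},{"delta_pos":[3.8,-2.3,0],"rotation":[0,0,0]},{"delta_pos":[3.8,-2.3,0],"rotation":[0,0,0]},{"delta_pos":[3.8,-2.3,0],"rotation":[0,0,0]},{"delta_pos":[3.8,-2.3,0],"rotation":[0,0,0]},{"delta_pos":[3.8,-2.3,0],"rotation":[0,0,0]}]' 6
python3 -m inch '[{"delta_pos":[0,0,0],"rotation":[0,0,0.137]},{"delta_pos":[0,0,0],"rotation":[0,0,0.137]},{"delta_pos":[0,0,0],"rotation":[0,0,0.137]},{"delta_pos":[0,0,0],"rotation":[0,0,0.137]}]'
python3 - <<'E'
from h import *
for n in("side","top"):
    c=camera(n); cv2.imwrite(f"pics/{n}1.png",c["color"][...,::-1])
E
```

```text
time_s: 1.15
eef_pos: [0.4921, -0.1462, 0.2075]
eef_rot: [0.0, 0.975, 0.221, -0.0]
wrist_force: [-0.4, -0.0, 0.2]
opening: 0.702
time_s: 1.55
eef_pos: [0.4914, -0.1475, 0.2073]
eef_rot: [-0.0, 0.999, -0.054, -0.0]
wrist_force: [-0.6, -0.9, -0.1]
opening: 0.703
```

View pics/side1.png

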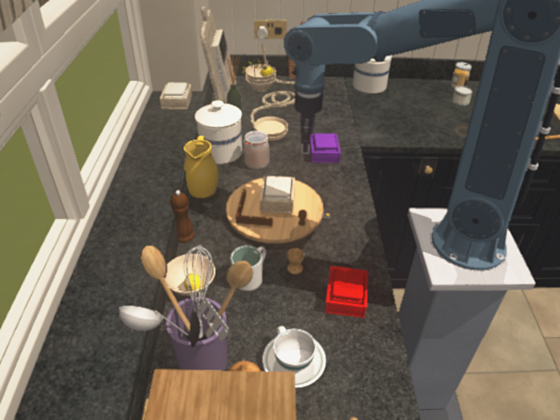

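View pics/top1.png

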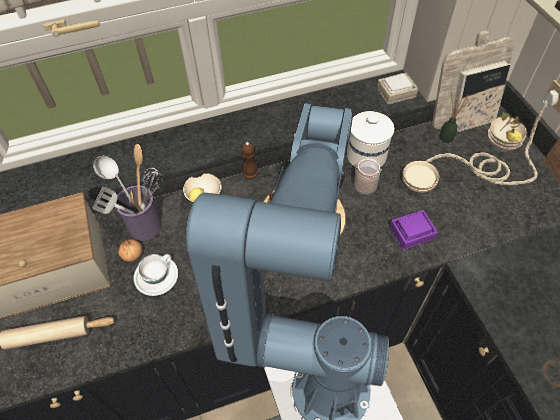

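The side view stays clear of the arm: tray and box are at (275,208), and the gripper hovers behind at (305,150). The top view is still blocked. I'll refine the fit on this brighter view.

```bash
python3 - <<'E'
from h import *; import pickle
c=camera("side"); print(proj(c,get_obs()["eef_pos"])); crop(c,220,172,110,75,7,"pics/s3.png"); pickle.dump(c,open("side1.pkl","wb"))
E
```

```text
[[304.59333444 154.70316351]]
```

View pics/s3.png

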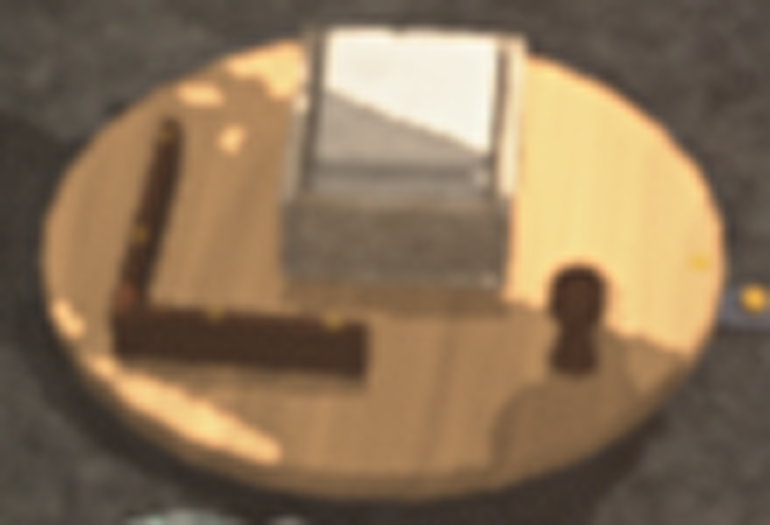

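```bash
cat > fit2.py <<'E'
from h import *; import pickle
from scipy.optimize import least_squares
c=pickle.load(open("side1.pkl","rb")); off=np.array([220,172]); k=7
def rz(t): return np.array([[np.cos(t),-np.sin(t)],[np.sin(t),np.cos(t)]])
pts=[((-90,72,38),(578,293)),((-5,95,28),(367,325)),((-5,95,0),(365,378)),((105,95,0),(115,355)),((105,95,28),(115,316)),((95,-40,28),(181,124)),((105,-40,28),(163,120)),((95,85,28),(150,303))]
P=np.array([p for p,_ in pts])/1000.; U=np.array([u for _,u in pts])/k+off
rim=np.array([(42,252),(724,258),(150,100),(640,105)])/k+off
def w(p,P): return np.c_[P[:,:2]@rz(p[2]).T+p[:2],P[:,2]+.03]
def res(p):
    q=unproj(c,rim,.03)[:,:2]; return np.r_[(proj(c,w(p,P))-U).ravel(),(np.linalg.norm(q-p[:2],axis=1)-.15)*400]
s=least_squares(res,[.5,.05,0],loss='soft_l1'); print(s.x,res(s.x).round(1))
bp=[((50,62,45),(284,197)),((-50,62,45),(510,207)),((50,62,0),(284,277)),((-50,62,0),(503,292)),((50,-62,45),(307,32)),((-50,-62,45),(525,42))]
B=np.array([p for p,_ in bp])/1000.; BU=np.array([u for _,u in bp])/k+off
b=least_squares(lambda p:(proj(c,w(p,B))-BU).ravel(),[.5,.05,0]); print(b.x,b.fun.round(1))
print("box in tray mm",(b.x[:2]-s.x[:2])@rz(s.x[2])*1000,"ang",b.x[2]-s.x[2])
im=cv2.resize(c["color"][172:247,220:330,::-1],None,fx=k,fy=k,interpolation=cv2.INTER_CUBIC)
def line(Q,col,cl=False): cv2.polylines(im,[((proj(c,Q)-off+.5)*k).astype(int)],cl,col,1)
def box(p,x0,x1,y0,y1,z0,z1,col):
    for z in(z0,z1): line(w(p,np.array([(x0,y0,z),(x1,y0,z),(x1,y1,z),(x0,y1,z)])/1000),col,True)
a=np.linspace(0,2*np.pi,60)
line(w(s.x,np.c_[.15*np.cos(a),.15*np.sin(a),0*a]),(0,255,0))
box(s.x,-5,95,85,95,0,28,(255,0,0)); box(s.x,95,105,-40,95,0,28,(255,255,0)); box(b.x,-50,50,-62,62,0,45,(0,0,255))
line(w(s.x,np.c_[-.09+.013*np.cos(a),.072+.013*np.sin(a),0*a+.037]),(255,0,255))
cv2.imwrite("pics/fit2.png",im)
E
python3 fit2.py
```

```text
[ 0.5756119  -0.1285296  -0.09806933] [ 0.7  0.   0.9  1.1  1.2  0.6 -0.1  1.1 -0.6 -0.4  0.3 -1.1 -0.2 -0.7
 -1.6 -0.5  0.4 -0.3 -1.4  0.8]
[ 0.56685125 -0.15782043 -0.07171557] [-0.8  0.3  0.4  0.6 -0.6  0.3  1.  -0.  -0.1 -0.8  0.2 -0.6]
box in tray mm [ -5.85061775 -30.0078617 ] ang 0.026353762066865155
```

View pics/fit2.png

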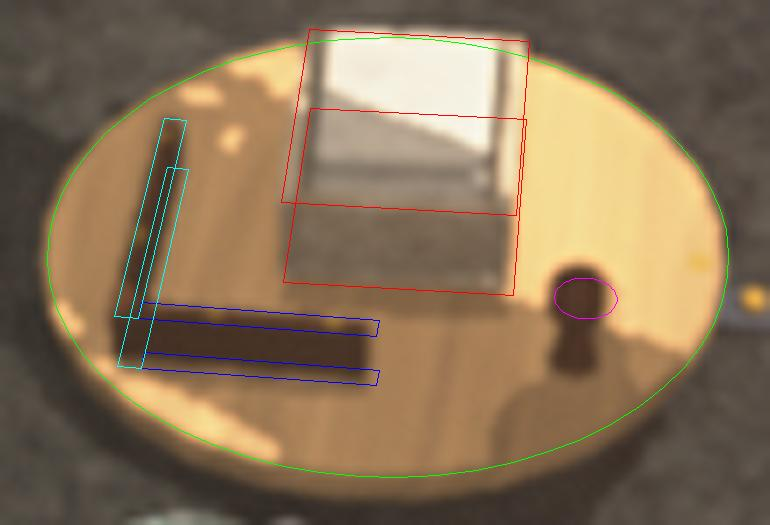

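```bash
sed -i 's#)/k+off#+.5)/k-.5+off#g; s#U=np.array(\[u for _,u in pts\]+.5)#U=(np.array([u for _,u in pts])+.5)#' fit2.py; grep -n "+.5)/k" fit2.py
```

```text
6:P=np.array([p for p,_ in pts])/1000.; U=(np.array([u for _,u in pts])+.5)/k-.5+off
7:rim=np.array([(42,252),(724,258),(150,100),(640,105)]+.5)/k-.5+off
13:B=np.array([p for p,_ in bp])/1000.; BU=np.array([u for _,u in bp]+.5)/k-.5+off
```

```bash
sed -i 's#^rim=np.array(\(.*\)+.5)/k#rim=(np.array(\1)+.5)/k#; s#BU=np.array(\[u for _,u in bp\]+.5)#BU=(np.array([u for _,u in bp])+.5)#' fit2.py; python3 fit2.py
```

```text
[ 0.57697173 -0.13052063 -0.09761472] [ 0.6 -0.   0.9  1.1  1.2  0.6 -0.1  1.1 -0.6 -0.4  0.4 -1.  -0.2 -0.7
 -1.6 -0.5  0.4 -0.2 -1.3  0.9]
[ 0.5681802  -0.15987882 -0.07126789] [-0.8  0.3  0.4  0.6 -0.6  0.3  0.9 -0.1 -0.1 -0.8  0.2 -0.6]
box in tray mm [ -5.88843702 -30.07525241] ang 0.026346829044280887
```

View pics/fit2.png

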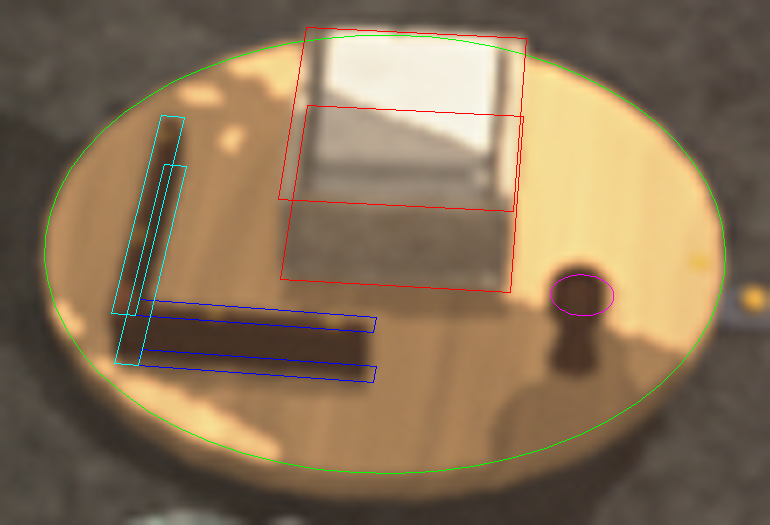

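```bash
python3 -m inch '[{"delta_pos":[0,0.4,4],"rotation":[0,0,-0.01]},{"delta_pos":[0,0,4],"rotation":[0,0,0]},{"delta_pos":[0,0,4],"rotation":[0,0,0]},{"delta_pos":[0,0,3],"rotation":[0,0,0]},{"delta_pos":[0,0,1.5],"rotation":[0,0,0]},{"delta_pos":[0.6,0,0],"rotation":[0,0,0]},{"delta_pos":[0.6,0,0],"rotation":[0,0,0]},{"delta_pos":[0.6,0,0],"rotation":[0,0,0]},{"delta_pos":[0.6,0,0],"rotation":[0,0,0]}]'
python3 - <<'E'
from h import *
c=camera("side"); crop(c,200,152,150,105,5,"pics/s4.png"); print(get_obs()["wrist_force"])
E
```

```text
time_s: 2.6
eef_pos: [0.5158, -0.1544, 0.0438]
eef_rot: [0.0, 0.999, -0.046, 0.0]
wrist_force: [-5.1, 0.6, 4.2]
opening: 0.705
[-3.0964133   0.77773816  2.888935  ]
```

View pics/s4.png

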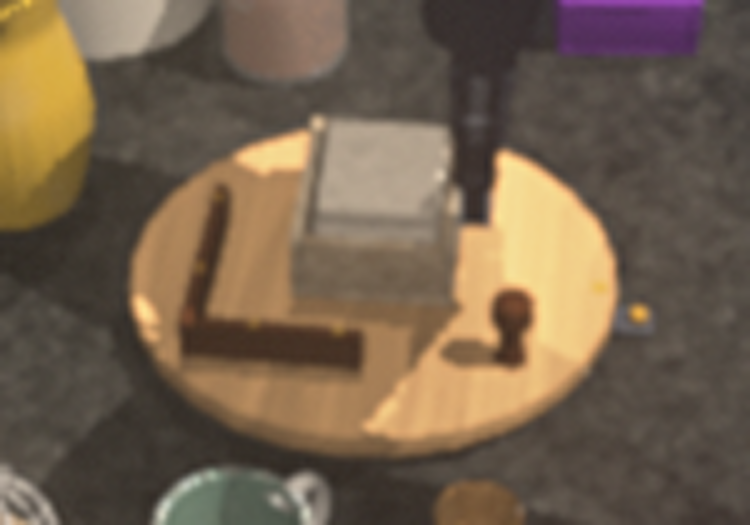

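The gripper touches the -x face at crop (470,220) and has shifted the box slightly. Next I push on along the tool's x.

```bash
python3 -m inch '[{"delta_pos":[0.5,0,0],"rotation":[0,0,0]},{"delta_pos":[0.5,0,0],"rotation":[0,0,0]},{"delta_pos":[0.5,0,0],"rotation":[0,0,0]},{"delta_pos":[0.5,0,0],"rotation":[0,0,0]},{"delta_pos":[0.5,0,0],"rotation":[0,0,0]},{"delta_pos":[0.5,0,0],"rotation":[0,0,0]},{"delta_pos":[0.3,0,0],"rotation":[0,0,0]},{"delta_pos":[0.2,0,0],"rotation":[0,0,0]}]'
python3 - <<'E'
from h import *
c=camera("side"); crop(c,200,152,150,105,5,"pics/s5.png"); print(get_obs()["wrist_force"])
E
```

```text
time_s: 3.45
eef_pos: [0.5498, -0.1576, 0.0437]
eef_rot: [0.0, 0.999, -0.046, -0.0]
wrist_force: [-7.0, 0.2, 9.0]
opening: 0.699
[-6.08615861  1.23848845  7.11409748]
```

View pics/s5.png

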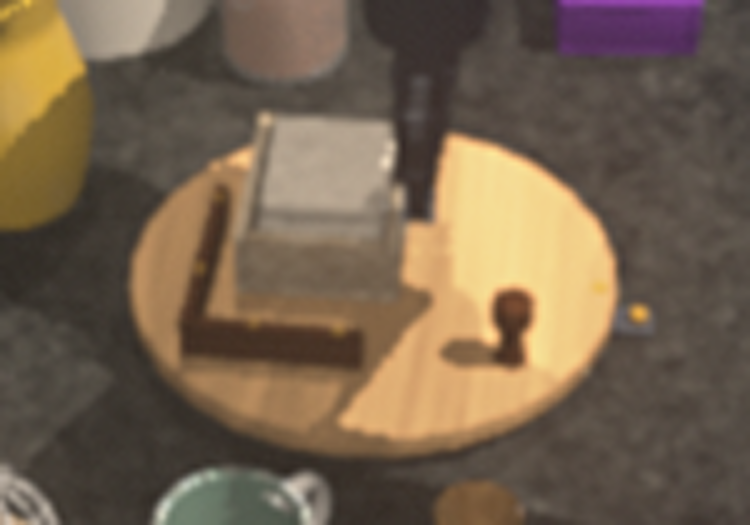

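```bash
python3 -m inch '[{"delta_pos":[0,0,-0.3],"rotation":[0,0,0]},{"delta_pos":[0,0,0],"rotation":[0,0,0]}]'; python3 -m inch '[{"delta_pos":[0.3,0,0],"rotation":[0,0,0]},{"delta_pos":[0.3,0,0],"rotation":[0,0,0]}]'
```

```text
time_s: 3.7
eef_pos: [0.5509, -0.1578, 0.0465]
eef_rot: [0.0, 0.999, -0.046, 0.001]
wrist_force: [-0.3, 0.2, -0.7]
opening: 0.703
time_s: 3.9
eef_pos: [0.5556, -0.1581, 0.0462]
eef_rot: [0.0, 0.999, -0.046, -0.0]
wrist_force: [-5.9, 0.5, 7.0]
opening: 0.704
```

```bash
python3 -m inch '[{"delta_pos":[0.1,0,-0.1],"rotation":[0,0,0]},{"delta_pos":[0.1,0,-0.05],"rotation":[0,0,0]},{"delta_pos":[0.1,0,0],"rotation":[0,0,0]}]'; python3 -m inch '[{"delta_pos":[0.1,0,0],"rotation":[0,0,0]}]'
python3 - <<'E'
from h import *
c=camera("side"); crop(c,220,172,110,75,7,"pics/s6.png"); print(get_obs()["wrist_force"])
E
```

```text
time_s: 4.2
eef_pos: [0.5586, -0.1582, 0.047]
eef_rot: [-0.0, 0.999, -0.046, -0.0]
wrist_force: [-3.9, 0.4, 2.7]
opening: 0.707
time_s: 4.3
eef_pos: [0.5591, -0.1581, 0.0468]
eef_rot: [-0.0, 0.999, -0.046, -0.001]
wrist_force: [-3.6, 0.4, 2.6]
opening: 0.699
[-4.07327338  1.20698665  3.04833714]
```

View pics/s6.png

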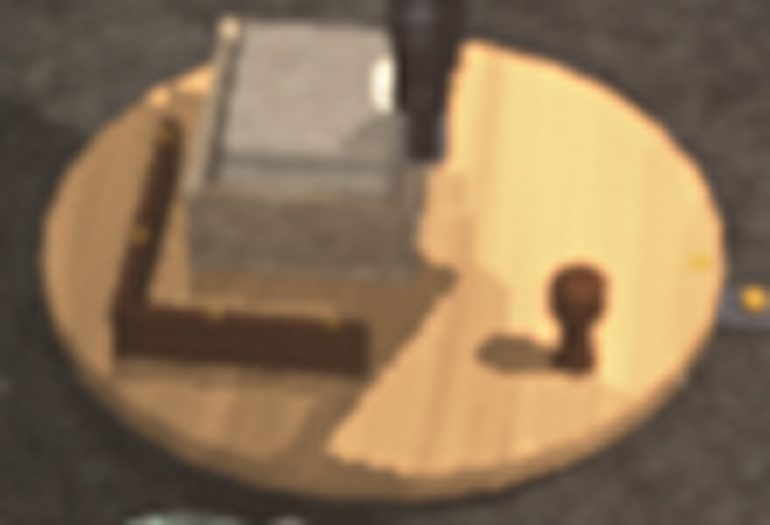

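```bash
cat > bx.py <<'E'
from h import *
from scipy.optimize import least_squares
S=np.array([.57697,-.13052,-.0976])
def rz(t): return np.array([[np.cos(t),-np.sin(t)],[np.sin(t),np.cos(t)]])
def w(p,P): return np.c_[P[:,:2]@rz(p[2]).T+p[:2],P[:,2]+.03]
def boxfit(c,bp,off,k,S=S):
    B=np.array([p for p,_ in bp])/1000.; BU=(np.array([u for _,u in bp])+.5)/k-.5+off
    b=least_squares(lambda p:(proj(c,w(p,B))-BU).ravel(),[.58,-.1,S[2]]); print(b.x,b.fun.round(1))
    print("box in tray mm",(b.x[:2]-S[:2])@rz(S[2])*1000,"ang",b.x[2]-S[2]); return b.x
def draw(c,p,off,k,size,name,S=S):
    off=np.array(off); im=cv2.resize(c["color"][off[1]:off[1]+size[1],off[0]:off[0]+size[0],::-1],None,fx=k,fy=k,interpolation=cv2.INTER_CUBIC)
    def line(Q,col): cv2.polylines(im,[((proj(c,Q)-off+.5)*k-.5).astype(int)],True,col,1)
    def box(p,x0,x1,y0,y1,z0,z1,col):
        for z in(z0,z1): line(w(p,np.array([(x0,y0,z),(x1,y0,z),(x1,y1,z),(x0,y1,z)])/1000),col)
    box(S,-5,95,85,95,0,28,(255,0,0)); box(S,95,105,-40,95,0,28,(255,255,0)); box(p,-50,50,-62,62,0,45,(0,0,255))
    cv2.imwrite(name,im)
E
python3 - <<'E'
from bx import *
c=camera("side")
b=boxfit(c,[((50,62,45),(190,192)),((-50,62,45),(418,202)),((50,-62,45),(218,25)),((50,62,0),(192,268)),((-50,62,0),(412,280))],(220,172),7)
draw(c,b,(220,172),7,(110,75),"pics/s7.png")
E
```

```text
[ 0.60834644 -0.16515292 -0.06269641] [-0.6 -0.2  0.2  0.  -0.1 -0.8 -0.4  0.4  0.9  0.3]
box in tray mm [ 34.60192357 -31.41061339] ang 0.03490359082281817
```

View pics/s7.png

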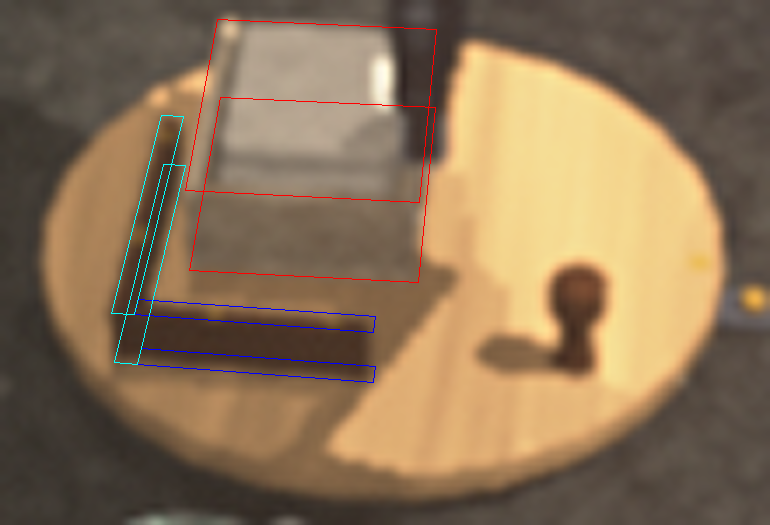

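```bash
python3 -m inch '[{"delta_pos":[0.15,0,0],"rotation":[0,0,0]},{"delta_pos":[0.15,0,-0.03],"rotation":[0,0,0]},{"delta_pos":[0.15,0,-0.03],"rotation":[0,0,0]},{"delta_pos":[0.15,0,-0.03],"rotation":[0,0,0]}]'; python3 -m inch '[{"delta_pos":[0.1,0,-0.03],"rotation":[0,0,0]},{"delta_pos":[0.1,0,-0.03],"rotation":[0,0,0]}]'
python3 -m inch '[{"delta_pos":[0.1,0,-0.03],"rotation":[0,0,0]}]'
python3 -m inch '[{"delta_pos":[0.1,0,-0.03],"rotation":[0,0,0]}]'
```

```text
time_s: 4.8
eef_pos: [0.5658, -0.1588, 0.0477]
eef_rot: [-0.0, 0.999, -0.047, -0.0]
wrist_force: [-1.6, 0.5, -1.9]
opening: 0.707
time_s: 5.0
eef_pos: [0.5678, -0.1591, 0.0485]
eef_rot: [-0.0, 0.999, -0.047, -0.0]
wrist_force: [-1.3, -0.4, -1.6]
opening: 0.703
time_s: 5.1
eef_pos: [0.5688, -0.1592, 0.0489]
eef_rot: [-0.0, 0.999, -0.047, -0.0]
wrist_force: [-2.5, 0.6, -0.5]
opening: 0.705
time_s: 5.2
eef_pos: [0.5698, -0.1593, 0.0492]
eef_rot: [-0.0, 0.999, -0.047, -0.0]
wrist_force: [-0.7, 0.6, -0.7]
opening: 0.7
```

```bash
python3 -m inch '[{"delta_pos":[0.1,0,0],"rotation":[0,0,0]}]';python3 -m inch '[{"delta_pos":[0.1,0,0],"rotation":[0,0,0]}]'
python3 - <<'E'
from h import *
c=camera("side"); crop(c,220,172,110,75,7,"pics/s8.png"); print(get_obs()["wrist_force"])
E
```

```text
time_s: 5.3
eef_pos: [0.5705, -0.1593, 0.0492]
eef_rot: [-0.0, 0.999, -0.047, -0.0]
wrist_force: [-6.7, 0.8, 1.9]
opening: 0.708
time_s: 5.4
eef_pos: [0.5705, -0.1593, 0.0492]
eef_rot: [-0.0, 0.999, -0.046, -0.001]
wrist_force: [-9.4, 0.1, 5.9]
opening: 0.701
[-7.8682721   0.30763832  3.45443728]
```

View pics/s8.png

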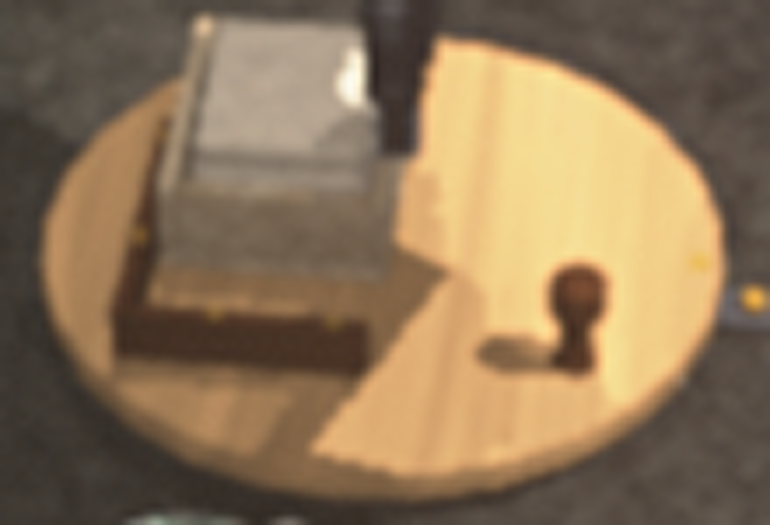

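```bash
python3 - <<'E'
from h import *
c=camera("side"); o=get_obs(); T=rot(o["eef_rot"]); p=o["eef_pos"]
for l in [(0,0,0),(0,-.037,0),(.011,-.037,0),(-.011,-.037,0),(.011,-.037,-.0),(0,-.037,-.05),(0,-.037,-.1)]:
    print(l,((proj(c,p+T@np.array(l))-[220,172]+.5)*7).round())
E
```

```text
(0, 0, 0) [[401. 163.]]
(0, -0.037, 0) [[393. 216.]]
(0.011, -0.037, 0) [[367. 214.]]
(-0.011, -0.037, 0) [[418. 217.]]
(0.011, -0.037, -0.0) [[367. 214.]]
(0, -0.037, -0.05) [[393. 125.]]
(0, -0.037, -0.1) [[393.  31.]]
```

```bash
python3 - <<'E'
from h import *
c=camera("side"); crop(c,250,155,50,45,16,"pics/s9.png")
E
```

```text
(no output)
```

View pics/s9.png

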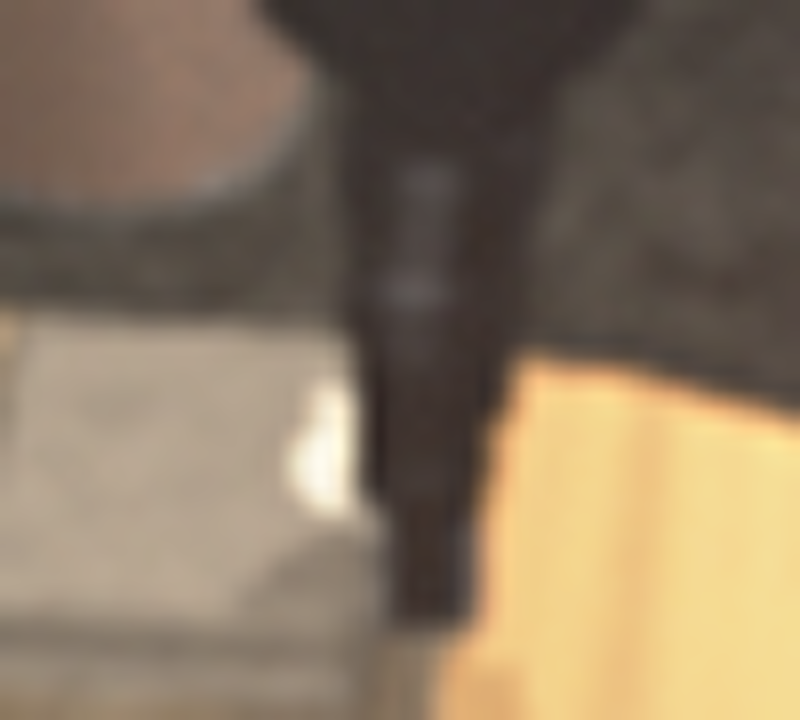

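```bash
python3 - <<'E'
from h import *
c=camera("side"); crop(c,255,180,50,40,16,"pics/s10.png")
E
```

View pics/s10.png

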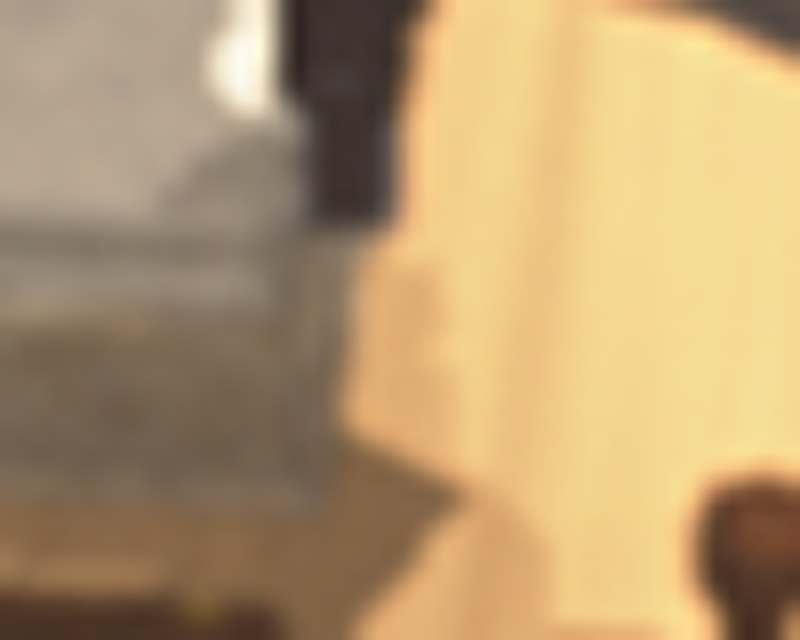

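```bash
python3 - <<'E'
from h import *; import pickle
c=pickle.load(open("side1.pkl","rb"));crop(c,280,115,50,50,12,"pics/s11.png")
p=np.array([.4914,-.1475,.2073])
for y in(-.037,0,.037):
  for z in (0,.01): print(y,z,((proj(c,p+[0,y,z])-[280,115]+.5)*12).round())
E
```

```text
-0.037 0 [[295. 399.]]
-0.037 0.01 [[297. 364.]]
0 0 [[301. 483.]]
0 0.01 [[303. 448.]]
0.037 0 [[307. 571.]]
0.037 0.01 [[309. 536.]]
```

View pics/s11.png

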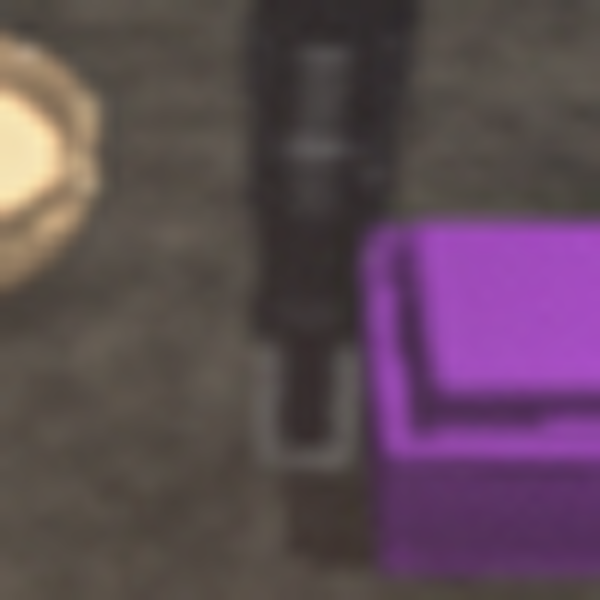

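```bash
python3 -m inch '[{"delta_pos":[-0.8,0,0],"rotation":[0,0,0]},{"delta_pos":[-1,0,0],"rotation":[0,0,0]},{"delta_pos":[-1.2,0,0],"rotation":[0,0,0]},{"delta_pos":[0,0,0],"rotation":[0,0,0]}]'
python3 - <<'E'
from h import *
c=camera("side"); crop(c,255,165,60,45,13,"pics/s12.png")
o=get_obs(); T=rot(o["eef_rot"]); p=o["eef_pos"]
for l in [(0,0,0),(0,-.030,0),(.011,-.030,0),(-.011,-.030,0),(0,-.030,-.01),(0,-.03,-.02),(0,-.03,-.03)]:
    print(l,((proj(c,p+T@np.array(l))-[255,165]+.5)*13).round())
E
```

```text
time_s: 6.0
eef_pos: [0.5406, -0.1563, 0.0492]
eef_rot: [-0.0, 0.999, -0.047, -0.0]
wrist_force: [0.0, -0.5, -0.7]
opening: 0.702
(0, 0, 0) [[411. 401.]]
(0, -0.03, 0) [[400. 480.]]
(0.011, -0.03, 0) [[353. 477.]]
(-0.011, -0.03, 0) [[447. 483.]]
(0, -0.03, -0.01) [[401. 447.]]
(0, -0.03, -0.02) [[402. 414.]]
(0, -0.03, -0.03) [[402. 380.]]
```

View pics/s12.png

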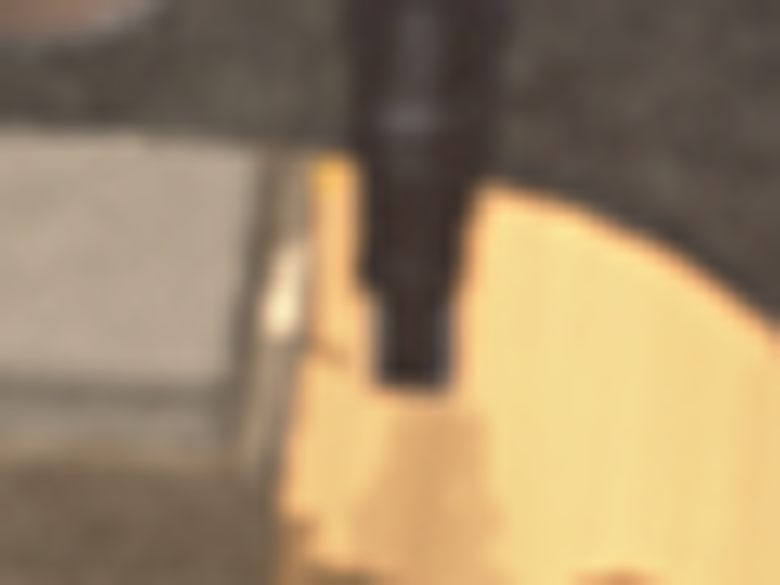

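```bash
python3 -m inch '[{"delta_pos":[0,0,0.5],"rotation":[0,0,0]},{"delta_pos":[0,0,0],"rotation":[0,0,0]}]';python3 -m inch '[{"delta_pos":[0,0,0.4],"rotation":[0,0,0]},{"delta_pos":[0,0,0],"rotation":[0,0,0]}]';python3 -m inch '[{"delta_pos":[0,0,0.4],"rotation":[0,0,0]},{"delta_pos":[0,0,0],"rotation":[0,0,0]}]'
```

```text
time_s: 6.25
eef_pos: [0.542, -0.1566, 0.0437]
eef_rot: [-0.0, 0.999, -0.047, -0.0]
wrist_force: [0.2, 0.3, -1.0]
opening: 0.701
time_s: 6.45
eef_pos: [0.5417, -0.1565, 0.0395]
eef_rot: [-0.0, 0.999, -0.047, -0.0]
wrist_force: [-0.3, 0.3, -1.0]
opening: 0.7
time_s: 6.65
eef_pos: [0.5415, -0.1564, 0.0355]
eef_rot: [-0.0, 0.999, -0.047, -0.0]
wrist_force: [-0.4, -0.1, -0.3]
opening: 0.706
```

```bash
python3 -m inch '[{"delta_pos":[0,0,0.3],"rotation":[0,0,0]},{"delta_pos":[0,0,0],"rotation":[0,0,0]}]';python3 -m inch '[{"delta_pos":[0,0,0.3],"rotation":[0,0,0]},{"delta_pos":[0,0,0],"rotation":[0,0,0]}]'
python3 - <<'E'
from h import *
c=camera("side"); crop(c,255,165,60,45,13,"pics/s13.png")
E
```

```text
time_s: 6.85
eef_pos: [0.5416, -0.1565, 0.0328]
eef_rot: [-0.0, 0.999, -0.047, -0.0]
wrist_force: [0.6, 0.7, 0.8]
opening: 0.702
time_s: 7.05
eef_pos: [0.5416, -0.1566, 0.0298]
eef_rot: [-0.0, 0.999, -0.047, -0.0]
wrist_force: [0.4, 0.4, -0.5]
opening: 0.706
```

View pics/s13.png

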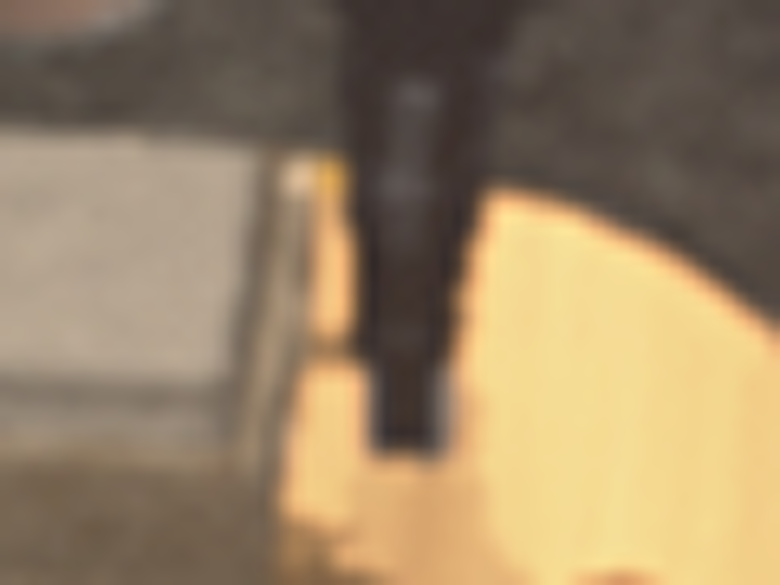

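```bash
python3 -m inch '[{"delta_pos":[0.5,0,0],"rotation":[0,0,0]},{"delta_pos":[0.5,0,0],"rotation":[0,0,0]},{"delta_pos":[0.2,0,0],"rotation":[0,0,0]},{"delta_pos":[0.2,0,0],"rotation":[0,0,0]},{"delta_pos":[0,0,0],"rotation":[0,0,0]}]';python3 -m inch '[{"delta_pos":[0.2,0,0],"rotation":[0,0,0]},{"delta_pos":[0,0,0],"rotation":[0,0,0]}]'
python3 -m inch '[{"delta_pos":[0.2,0,0],"rotation":[0,0,0]},{"delta_pos":[0,0,0],"rotation":[0,0,0]}]'
python3 -m inch '[{"delta_pos":[0.2,0,0],"rotation":[0,0,0]},{"delta_pos":[0,0,0],"rotation":[0,0,0]}]'
```

```text
time_s: 7.6
eef_pos: [0.5561, -0.158, 0.0302]
eef_rot: [0.0, 0.999, -0.047, 0.0]
wrist_force: [0.6, 0.2, -0.1]
opening: 0.701
time_s: 7.8
eef_pos: [0.5579, -0.1582, 0.0302]
eef_rot: [0.0, 0.999, -0.047, 0.0]
wrist_force: [0.3, -0.4, 0.1]
opening: 0.705
time_s: 8.0
eef_pos: [0.56, -0.1584, 0.0302]
eef_rot: [0.0, 0.999, -0.047, 0.0]
wrist_force: [-0.2, 0.4, -0.4]
opening: 0.705
time_s: 8.2
eef_pos: [0.5605, -0.1583, 0.03]
eef_rot: [-0.0, 0.999, -0.046, -0.002]
wrist_force: [-5.0, -0.2, 3.4]
opening: 0.703
```

```bash
python3 -m inch '[{"delta_pos":[0.1,0,-0.05],"rotation":[0,0,0]},{"delta_pos":[0,0,0],"rotation":[0,0,0]}]'
python3 - <<'E'
from bx import *
c=camera("side"); crop(c,220,172,110,75,7,"pics/s14.png"); print(get_obs()["wrist_force"])
draw(c,[.6,0,0],(220,172),7,(110,75),"pics/s15.png")
E
```

```text
time_s: 8.4
eef_pos: [0.5605, -0.1582, 0.03]
eef_rot: [-0.0, 0.999, -0.046, -0.003]
wrist_force: [-6.7, 0.0, 4.1]
opening: 0.703
[-8.08648863  0.47302599  3.01507991]
```

View pics/s14.png

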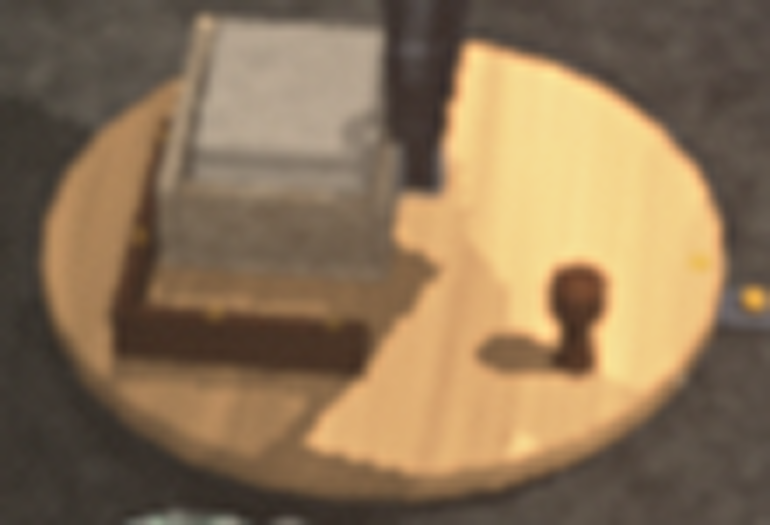

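View pics/s15.png

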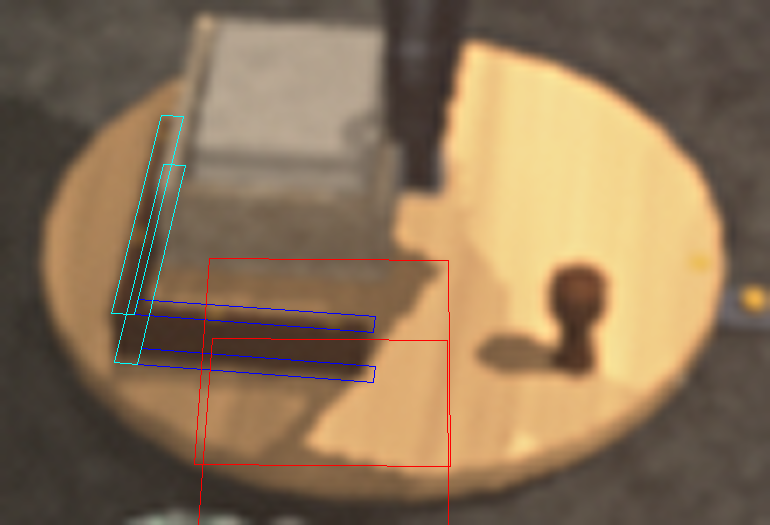

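```bash
python3 -m inch '[{"delta_pos":[-1,0,0],"rotation":[0,0,0]},{"delta_pos":[-2,0,-1],"rotation":[0,0,0]},{"delta_pos":[-1,0,-4],"rotation":[0,0,0]},{"delta_pos":[0,0,-5],"rotation":[0,0,0]},{"delta_pos":[0,3,-2],"rotation":[0,0,0]},{"delta_pos":[0,4,0],"rotation":[0,0,0]},{"delta_pos":[2,3,0],"rotation":[0,0,0]}]'
python3 - <<'E'
from h import *
o=get_obs(); print(o["q"].round(3))
E
```

```text
time_s: 9.15
eef_pos: [0.5329, -0.2581, 0.1524]
eef_rot: [0.001, 0.999, -0.047, 0.001]
wrist_force: [0.9, -0.0, -0.9]
opening: 0.701
[-0.651  0.269  1.616 -0.     1.253  1.013]
```

```bash
python3 -m inch '[{"delta_pos":[0,0,0],"rotation":[0,0,-0.1423]},{"delta_pos":[0,0,0],"rotation":[0,0,-0.1423]},{"delta_pos":[0,0,0],"rotation":[0,0,-0.1423]},{"delta_pos":[0,0,0],"rotation":[0,0,-0.1423]},{"delta_pos":[0,0,0],"rotation":[0,0,-0.1423]},{"delta_pos":[0,0,0],"rotation":[0,0,-0.1423]},{"delta_pos":[0,0,0],"rotation":[0,0,-0.1423]},{"delta_pos":[0,0,0],"rotation":[0,0,-0.1423]},{"delta_pos":[0,0,0],"rotation":[0,0,-0.1423]},{"delta_pos":[0,0,0],"rotation":[0,0,-0.1423]}]'
python3 -m inch '[{"delta_pos":[0,0,0],"rotation":[0,0,-0.1423]},{"delta_pos":[0,2.5,0],"rotation":[0,0,0]},{"delta_pos":[0,2.5,0],"rotation":[0,0,0]},{"delta_pos":[0,2.6,0],"rotation":[0,0,0]},{"delta_pos":[0,0,0],"rotation":[0,0,0]}]'
python3 - <<'E'
from h import *
c=camera("side"); crop(c,190,90,150,140,5,"pics/s16.png")
E
```

```text
time_s: 10.15
eef_pos: [0.5334, -0.2562, 0.1507]
eef_rot: [0.0, 0.785, 0.619, 0.0]
wrist_force: [0.3, 0.2, -0.4]
opening: 0.702
time_s: 10.65
eef_pos: [0.6112, -0.2639, 0.1506]
eef_rot: [0.001, 0.741, 0.672, 0.0]
wrist_force: [-0.4, 0.1, 0.0]
opening: 0.702
```

View pics/s16.png

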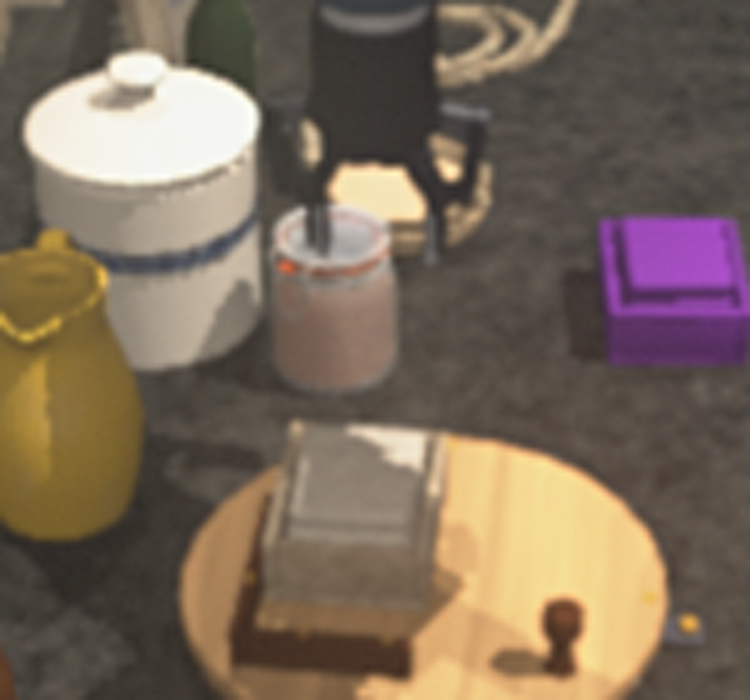

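```bash
python3 - <<'E'
from h import *
c=camera("side"); o=get_obs(); T=rot(o["eef_rot"]); p=o["eef_pos"]
for l in [(0,.033,0),(0,-.033,0),(0,.033,-.02),(0,-.033,-.02),(.01,.033,-.01)]: print(l,proj(c,p+T@np.array(l)).round(1))
q=R.from_matrix(T).as_euler('zyx'); print(np.arctan2(T[1,0],T[0,0]))
E
```

```text
(0, 0.033, 0) [[254.6 148.3]]
(0, -0.033, 0) [[275.4 149.5]]
(0, 0.033, -0.02) [[254.4 142.9]]
(0, -0.033, -0.02) [[275.4 144.2]]
(0.01, 0.033, -0.01) [[254.  147.3]]
1.4726461744491248
```

```bash
python3 -m inch '[{"delta_pos":[0,0,4],"rotation":[0,0,0]},{"delta_pos":[0,0,4],"rotation":[0,0,0]},{"delta_pos":[0,0,3],"rotation":[0,0,0]},{"delta_pos":[0,0,1],"rotation":[0,0,0]},{"delta_pos":[0.6,0,0],"rotation":[0,0,0]},{"delta_pos":[0.6,0,0],"rotation":[0,0,0]},{"delta_pos":[0.5,0,0],"rotation":[0,0,0]},{"delta_pos":[0.5,0,0],"rotation":[0,0,0]}]'
python3 -m inch '[{"delta_pos":[0.3,0,0],"rotation":[0,0,0]},{"delta_pos":[0.3,0,0],"rotation":[0,0,0]}]'
```

```text
time_s: 11.55
eef_pos: [0.6126, -0.2419, 0.0328]
eef_rot: [0.002, 0.741, 0.672, 0.0]
wrist_force: [-0.5, 0.6, -0.3]
opening: 0.698
time_s: 11.75
eef_pos: [0.6123, -0.2361, 0.0315]
eef_rot: [0.001, 0.741, 0.672, -0.0]
wrist_force: [-2.9, -4.9, 4.1]
opening: 0.706
```

```bash
python3 -m inch '[{"delta_pos":[0.4,0,-0.03],"rotation":[0,0,0]},{"delta_pos":[0.4,0,-0.03],"rotation":[0,0,0]},{"delta_pos":[0.4,0,-0.03],"rotation":[0,0,0]},{"delta_pos":[0.4,0,-0.03],"rotation":[0,0,0]},{"delta_pos":[0.4,0,-0.03],"rotation":[0,0,0]}]'
python3 -m inch '[{"delta_pos":[0.4,0,-0.01],"rotation":[0,0,0]},{"delta_pos":[0.4,0,-0.01],"rotation":[0,0,0]},{"delta_pos":[0.4,0,-0.01],"rotation":[0,0,0]},{"delta_pos":[0.3,0,-0.01],"rotation":[0,0,0]},{"delta_pos":[0.3,0,0],"rotation":[0,0,0]}]'
python3 - <<'E'
from h import *
c=camera("side"); crop(c,200,152,150,105,5,"pics/s17.png"); print(get_obs()["wrist_force"])
E
```

```text
time_s: 12.25
eef_pos: [0.6137, -0.2155, 0.0318]
eef_rot: [-0.0, 0.741, 0.671, -0.0]
wrist_force: [-0.5, -1.6, -1.6]
opening: 0.704
time_s: 12.75
eef_pos: [0.6157, -0.1978, 0.0326]
eef_rot: [-0.0, 0.741, 0.671, -0.0]
wrist_force: [0.1, -1.6, -1.4]
opening: 0.706
[0.25985754 0.74205959 0.67661375]
```

View pics/s17.png

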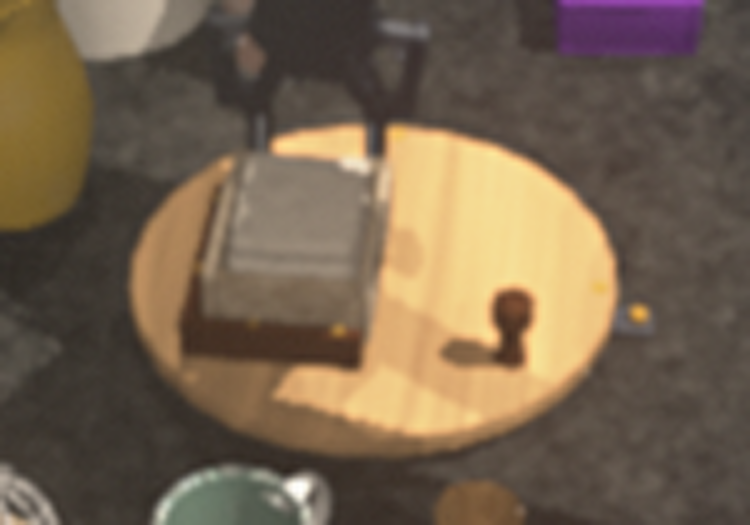

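```bash
python3 -m inch '[{"delta_pos":[0.2,0,0],"rotation":[0,0,0]},{"delta_pos":[0.2,0,-0.02],"rotation":[0,0,0]},{"delta_pos":[0.2,0,-0.02],"rotation":[0,0,0]},{"delta_pos":[0.2,0,-0.02],"rotation":[0,0,0]}]'
python3 -m inch '[{"delta_pos":[0.15,0,-0.02],"rotation":[0,0,0]},{"delta_pos":[0.1,0,-0.02],"rotation":[0,0,0]}]'
python3 -m inch '[{"delta_pos":[0.1,0,-0.02],"rotation":[0,0,0]},{"delta_pos":[0.1,0,-0.02],"rotation":[0,0,0]}]'
```

```text
time_s: 13.2
eef_pos: [0.6164, -0.1901, 0.0332]
eef_rot: [-0.0, 0.741, 0.671, -0.0]
wrist_force: [-0.1, -1.4, -1.1]
opening: 0.7
time_s: 13.4
eef_pos: [0.6167, -0.1875, 0.0336]
eef_rot: [-0.0, 0.741, 0.671, -0.0]
wrist_force: [0.1, -1.1, -1.6]
opening: 0.7
time_s: 13.6
eef_pos: [0.6169, -0.1857, 0.034]
eef_rot: [0.0, 0.741, 0.671, -0.0]
wrist_force: [0.2, -1.5, -1.5]
opening: 0.702
```

```bash
python3 -m inch '[{"delta_pos":[0.1,0,-0.01],"rotation":[0,0,0]},{"delta_pos":[0.1,0,-0.01],"rotation":[0,0,0]}]'
python3 -m inch '[{"delta_pos":[0.1,0,0],"rotation":[0,0,0]},{"delta_pos":[0.1,0,0],"rotation":[0,0,0]}]'
python3 - <<'E'
from h import *
c=camera("side"); crop(c,220,172,110,75,7,"pics/s18.png"); print(get_obs()["wrist_force"])
E
```

```text
time_s: 13.8
eef_pos: [0.6171, -0.1836, 0.0342]
eef_rot: [0.0, 0.741, 0.671, 0.0]
wrist_force: [0.4, -2.2, -1.0]
opening: 0.702
time_s: 14.0
eef_pos: [0.617, -0.1833, 0.0344]
eef_rot: [0.001, 0.741, 0.671, -0.001]
wrist_force: [-3.3, -9.4, -0.7]
opening: 0.706
[-2.06022313 -7.54868877 -0.76394568]
```

View pics/s18.png

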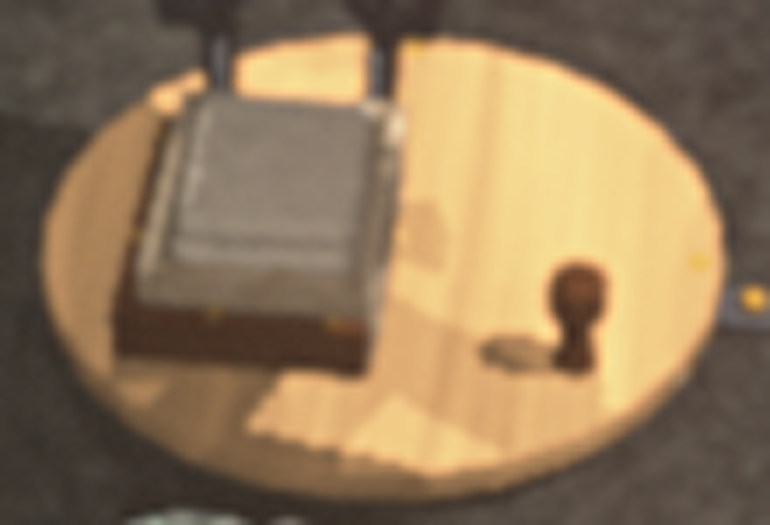

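```bash
python3 -m inch '[{"delta_pos":[-1,0,0],"rotation":[0,0,0]},{"delta_pos":[-1,0,-2],"rotation":[0,0,0]},{"delta_pos":[0,0,-4],"rotation":[0,0,0]},{"delta_pos":[0,0,-4],"rotation":[0,0,0]},{"delta_pos":[2,-2,-1],"rotation":[0,0,0.14]},{"delta_pos":[0,0,0],"rotation":[0,0,0.1425]},{"delta_pos":[0,0,0],"rotation":[0,0,0.1425]},{"delta_pos":[0,0,0],"rotation":[0,0,0.1425]},{"delta_pos":[0,0,0],"rotation":[0,0,0.1425]},{"delta_pos":[0,0,0],"rotation":[0,0,0.1425]}]' 5
python3 -m inch '[{"delta_pos":[0,0,0],"rotation":[0,0,0.1425]},{"delta_pos":[0,0,0],"rotation":[0,0,0.1425]},{"delta_pos":[0,0,0],"rotation":[0,0,0.1425]},{"delta_pos":[0,0,0],"rotation":[0,0,0.1425]},{"delta_pos":[0,0,0],"rotation":[0,0,0.142]},{"delta_pos":[0,0,0],"rotation":[0,0,0]}]'
python3 - <<'E'
from bx import *
o=get_obs(); T=rot(o["eef_rot"]); print(np.arctan2(T[1,0],T[0,0]))
t=np.array([.535,-.120,o["eef_pos"][2]]); print(T.T@(t-o["eef_pos"])*100)
c=camera("side"); crop(c,220,172,110,75,7,"pics/s19.png")
E
```

```text
time_s: 15.05
eef_pos: [0.5975, -0.1795, 0.1444]
eef_rot: [-0.0, 0.953, 0.302, 0.0]
wrist_force: [0.3, 0.5, 0.2]
opening: 0.588
time_s: 15.65
eef_pos: [0.5975, -0.1796, 0.1443]
eef_rot: [-0.0, 0.999, -0.047, 0.0]
wrist_force: [0.2, -0.1, 0.7]
opening: 0.587
-0.09357064997392155
[-6.78145257e+00 -5.34894279e+00  2.26665567e-03]
```

View pics/s19.png

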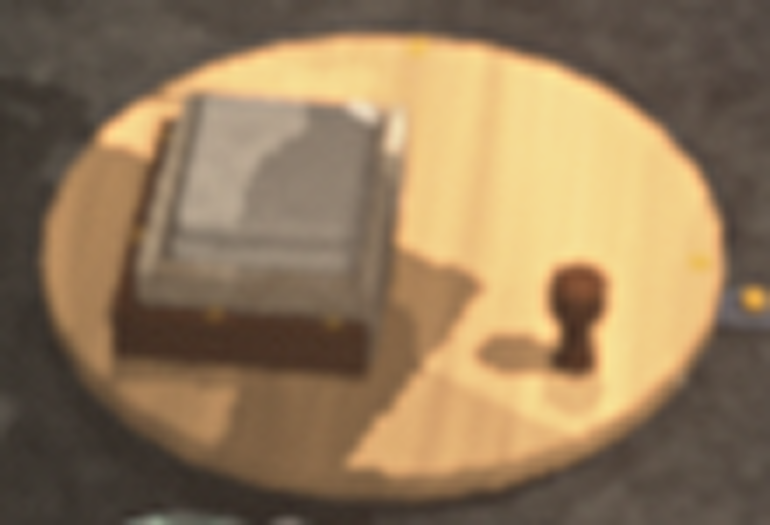

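```bash
python3 -m inch '[{"delta_pos":[-3.4,-2.6,0],"rotation":[0,0,0]},{"delta_pos":[-3.4,-2.6,0],"rotation":[0,0,0]},{"delta_pos":[0,0,4],"rotation":[0,0,0]},{"delta_pos":[0,0,4],"rotation":[0,0,0]},{"delta_pos":[0,0,2.5],"rotation":[0,0,0]},{"delta_pos":[0.7,0,0],"rotation":[0,0,0]},{"delta_pos":[0.7,0,0],"rotation":[0,0,0]},{"delta_pos":[0,0,0],"rotation":[0,0,0]}]'
python3 -m inch '[{"delta_pos":[0.3,0,0],"rotation":[0,0,0]},{"delta_pos":[0.3,0,0],"rotation":[0,0,0]},{"delta_pos":[0,0,0],"rotation":[0,0,0]}]'
```

```text
time_s: 16.5
eef_pos: [0.5514, -0.1241, 0.0415]
eef_rot: [0.001, 0.999, -0.046, 0.002]
wrist_force: [0.9, 0.0, -0.3]
opening: 0.585
time_s: 16.8
eef_pos: [0.5553, -0.1238, 0.0401]
eef_rot: [0.0, 0.999, -0.046, 0.001]
wrist_force: [-1.2, -0.7, -0.2]
opening: 0.584
```

```bash
for i in 1 2; do :; done; python3 -m inch '[{"delta_pos":[0.2,0,0],"rotation":[0,0,0]},{"delta_pos":[0,0,0],"rotation":[0,0,0]}]'; python3 -m inch '[{"delta_pos":[0.2,0,0],"rotation":[0,0,0]},{"delta_pos":[0,0,0],"rotation":[0,0,0]}]'; python3 -m inch '[{"delta_pos":[0.2,0,0],"rotation":[0,0,0]},{"delta_pos":[0,0,0],"rotation":[0,0,0]}]'
python3 -m inch '[{"delta_pos":[0.2,0,0],"rotation":[0,0,0]},{"delta_pos":[0,0,0],"rotation":[0,0,0]}]'
```

```text
time_s: 17.0
eef_pos: [0.5566, -0.1238, 0.0394]
eef_rot: [0.0, 0.999, -0.046, 0.0]
wrist_force: [0.8, 0.3, -0.4]
opening: 0.584
time_s: 17.2
eef_pos: [0.5586, -0.1239, 0.0392]
eef_rot: [0.0, 0.999, -0.046, 0.0]
wrist_force: [0.5, 0.4, -0.5]
opening: 0.585
time_s: 17.4
eef_pos: [0.5606, -0.1241, 0.0392]
eef_rot: [0.0, 0.999, -0.046, 0.0]
wrist_force: [-0.6, 0.1, -0.2]
opening: 0.583
time_s: 17.6
eef_pos: [0.5626, -0.1243, 0.0392]
eef_rot: [0.0, 0.999, -0.046, 0.0]
wrist_force: [0.4, 1.7, 0.8]
opening: 0.583
```

```bash
python3 -m inch '[{"delta_pos":[0.1,0,0],"rotation":[0,0,0]},{"delta_pos":[0,0,0],"rotation":[0,0,0]}]'; python3 -m inch '[{"delta_pos":[0.1,0,0],"rotation":[0,0,0]},{"delta_pos":[0,0,0],"rotation":[0,0,0]}]'; python3 -m inch '[{"delta_pos":[0.1,0,0],"rotation":[0,0,0]},{"delta_pos":[0,0,0],"rotation":[0,0,0]}]'
```

```text
time_s: 17.8
eef_pos: [0.5628, -0.1243, 0.0391]
eef_rot: [-0.0, 0.999, -0.046, -0.001]
wrist_force: [-3.8, -0.2, 2.1]
opening: 0.585
time_s: 18.0
eef_pos: [0.5633, -0.1247, 0.039]
eef_rot: [0.0, 0.999, -0.046, -0.001]
wrist_force: [-5.8, -0.6, 4.2]
opening: 0.586
time_s: 18.2
eef_pos: [0.5639, -0.125, 0.039]
eef_rot: [0.0, 0.999, -0.046, -0.002]
wrist_force: [-8.2, -2.7, 5.4]
opening: 0.587
```

```bash
python3 -m inch '[{"delta_pos":[-0.4,0,0],"rotation":[0,0,0]},{"delta_pos":[-1.6,0,0],"rotation":[0,0,0]},{"delta_pos":[-1.5,0,-1],"rotation":[0,0,0]},{"delta_pos":[0,0,-4],"rotation":[0,0,0]},{"delta_pos":[0,0,-4],"rotation":[0,0,0]},{"delta_pos":[0,0,-2],"rotation":[0,0,0]}]' 8.5
python3 - <<'E'
from bx import *
o=get_obs(); print(o["eef_pos"],o["q"].round(2))
c=camera("side"); crop(c,225,180,66,50,12,"pics/s20.png")
c=camera("side"); crop(c,220,172,110,75,7,"pics/s21.png")
E
```

```text
time_s: 18.8
eef_pos: [0.5325, -0.122, 0.1531]
eef_rot: [0.001, 0.999, -0.046, 0.003]
wrist_force: [0.2, -1.2, -0.3]
opening: 0.993
[ 0.53253934 -0.12202301  0.15312967] [-0.44  0.17  1.74  0.    1.23  1.22]
```

View pics/s20.png

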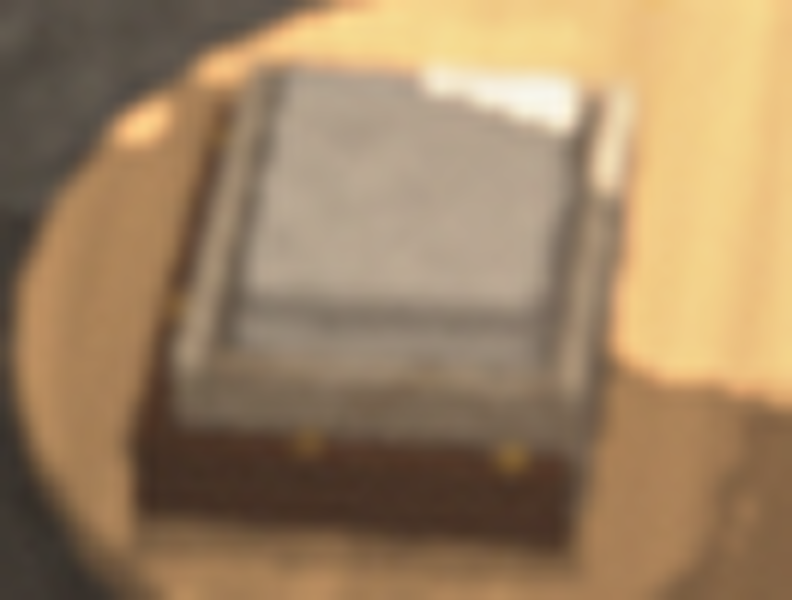

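View pics/s21.png

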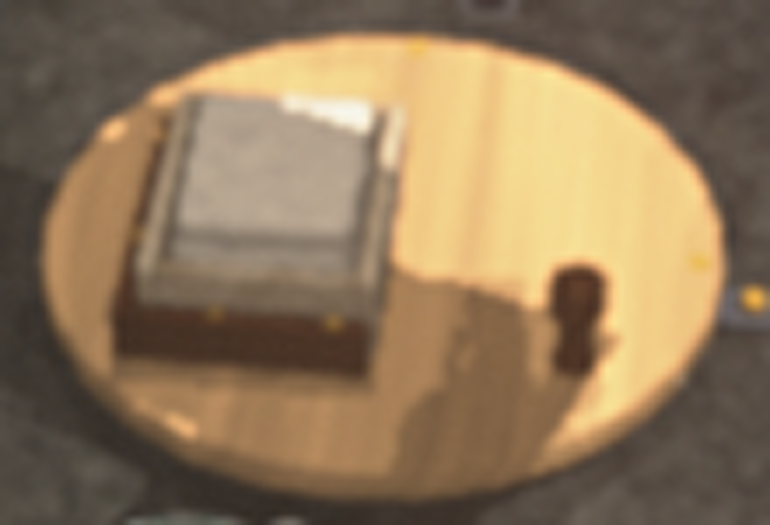

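```bash
python3 - <<'E'
import cv2,numpy as np
a,b,c=[cv2.imread(f"pics/s{i}.png",0).astype(np.float32) for i in(18,19,21)]
for n,sl in dict(front=np.s_[235:345,150:360],left=np.s_[120:300,120:190],rail=np.s_[310:385,115:375]).items():
    for x,y in((a,b),(b,c)): print(n,np.round(cv2.phaseCorrelate(x[sl].copy(),y[sl].copy(),cv2.createHanningWindow(x[sl].shape[::-1],cv2.CV_32F)),3) if False else cv2.phaseCorrelate(x[sl].copy(),y[sl].copy(),cv2.createHanningWindow(x[sl].shape[::-1],cv2.CV_32F)))
E
```

```text
front ((-0.18110816259807905, 0.17086772399655814), 0.45197068791330597)
front ((0.3645260569886659, 0.30992244267034863), 0.31592130072322894)
left ((0.11222129373977197, -0.19244442441500098), 0.5430988448637503)
left ((-0.12194847254869501, -0.22033081716027425), 0.46545726311059643)
rail ((-0.30629457252061343, 0.9202041753383341), 0.2337547385133343)
rail ((-0.04119226899848627, 1.0153484912236408), 0.3320297195999711)
```

```bash
python3 -m inch '[{"delta_pos":[-2.2,-3.4,0],"rotation":[0,0,0]},{"delta_pos":[-2.2,-3.4,0],"rotation":[0,0,0]},{"delta_pos":[0,0,0],"rotation":[0,0,-0.1447]},{"delta_pos":[0,0,0],"rotation":[0,0,-0.1447]},{"delta_pos":[0,0,0],"rotation":[0,0,-0.1447]},{"delta_pos":[0,0,0],"rotation":[0,0,-0.1447]},{"delta_pos":[0,0,0],"rotation":[0,0,-0.1447]},{"delta_pos":[0,0,0],"rotation":[0,0,-0.1447]},{"delta_pos":[0,0,0],"rotation":[0,0,-0.1447]},{"delta_pos":[0,0,0],"rotation":[0,0,-0.1447]}]' 8.5
python3 -m inch '[{"delta_pos":[0,0,0],"rotation":[0,0,-0.1447]},{"delta_pos":[0,0,0],"rotation":[0,0,-0.1447]},{"delta_pos":[0,0,0],"rotation":[0,0,-0.1447]},{"delta_pos":[0,0,0],"rotation":[0,0,-0.1447]},{"delta_pos":[0,0,0],"rotation":[0,0,-0.1447]},{"delta_pos":[0,0,0],"rotation":[0,0,-0.1447]},{"delta_pos":[0,0,0],"rotation":[0,0,-0.1447]},{"delta_pos":[0,0,0],"rotation":[0,0,-0.1447]},{"delta_pos":[0,0,0],"rotation":[0,0,-0.1447]},{"delta_pos":[0,0,0],"rotation":[0,0,0]}]'
python3 - <<'E'
from bx import *
o=get_obs(); T=rot(o["eef_rot"]); print(o["q"].round(2),np.degrees(np.arctan2(T[1,0],T[0,0])))
print(T.T@(np.array([.4944,-.050,.05])-o["eef_pos"])*100)
c=camera("side"); crop(c,240,130,100,110,6,"pics/s22.png")
E
```

```text
time_s: 19.9
eef_pos: [0.4924, -0.0492, 0.1478]
eef_rot: [-0.001, 0.86, 0.51, -0.0]
wrist_force: [-0.2, 0.3, 0.2]
opening: 0.995
time_s: 20.9
eef_pos: [0.4924, -0.0492, 0.1479]
eef_rot: [-0.001, 0.377, 0.926, 0.0]
wrist_force: [-0.8, 0.2, 0.8]
opening: 0.998
[-0.34  0.07  1.86  0.    1.21 -1.14] 135.72465429960812
[-0.21378967  0.08658596  9.79241235]
```

View pics/s22.png

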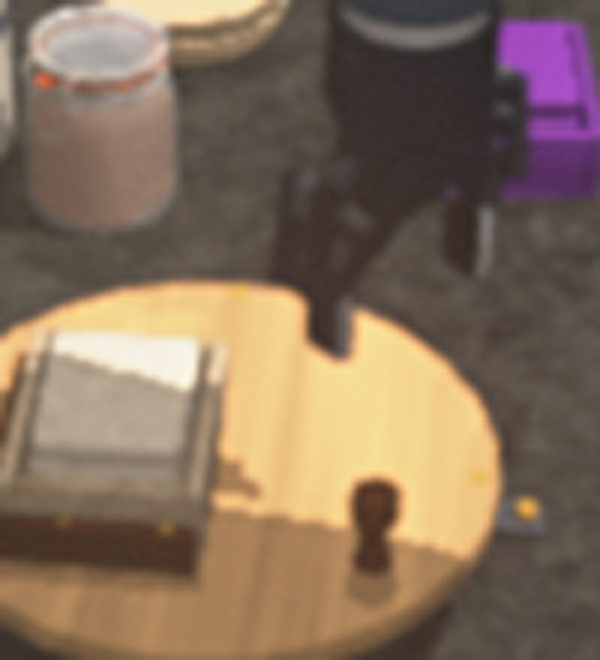

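```bash
python3 - <<'E'
from bx import *
o=get_obs(); T=rot(o["eef_rot"]); c=camera("side")
for z in(0,-.013,-.02,-.03):
  print(z,*[proj(c,o["eef_pos"]+T@np.array([0,y,z])).round(1) for y in(-.045,0,.045)])
E
python3 -m inch '[{"delta_pos":[-0.2,0.1,4],"rotation":[0,0,0]},{"delta_pos":[0,0,4],"rotation":[0,0,0]},{"delta_pos":[0,0,2.2],"rotation":[0,0,0]},{"delta_pos":[0,0,0],"rotation":[0,0,0]}]'
python3 - <<'E'
from bx import *
c=camera("side"); crop(c,250,150,90,90,7,"pics/s23.png")
E
```

```text
0 [[315.3 185.1]] [[304.7 192. ]] [[293.7 199.2]]
-0.013 [[315.5 181.5]] [[304.9 188.4]] [[293.8 195.5]]
-0.02 [[315.7 179.5]] [[305.  186.4]] [[293.9 193.5]]
-0.03 [[315.9 176.7]] [[305.1 183.5]] [[294.  190.6]]
time_s: 21.4
eef_pos: [0.4918, -0.0491, 0.0436]
eef_rot: [-0.004, 0.379, 0.925, -0.0]
wrist_force: [0.6, -1.0, 0.3]
opening: 0.992
```

View pics/s23.png

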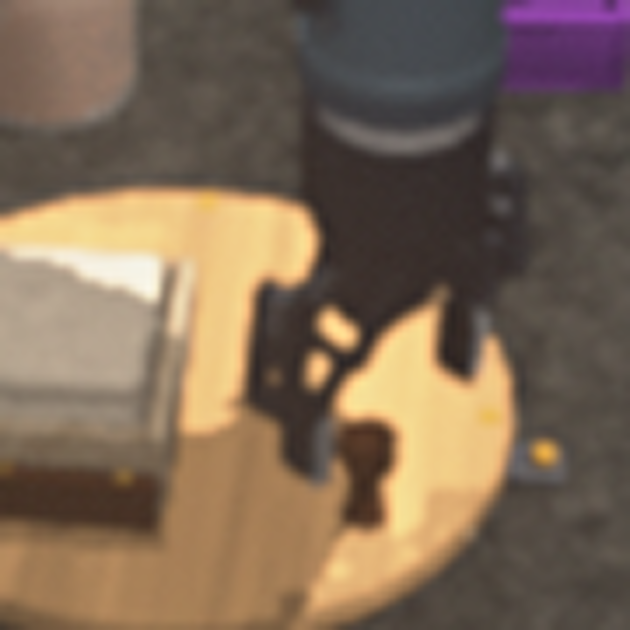

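```bash
python3 -m inch '[{"delta_pos":[0,0.6,0.1],"rotation":[0,0,0]},{"delta_pos":[0,0,0],"rotation":[0,0,0]}]'
python3 -m inch '[{"delta_pos":[0,0,0],"rotation":[0,0,0]},{"delta_pos":[0,0,0],"rotation":[0,0,0]}]' 4.5
python3 - <<'E'
from bx import *
c=camera("side"); crop(c,250,150,90,90,7,"pics/s24.png")
E
```

```text
time_s: 21.65
eef_pos: [0.5013, -0.046, 0.0479]
eef_rot: [0.002, 0.378, 0.926, 0.0]
wrist_force: [0.5, 0.4, 0.0]
opening: 0.991
time_s: 21.85
eef_pos: [0.5, -0.0461, 0.0471]
eef_rot: [0.001, 0.377, 0.926, 0.0]
wrist_force: [0.2, -0.0, -0.1]
opening: 0.684
```

View pics/s24.png

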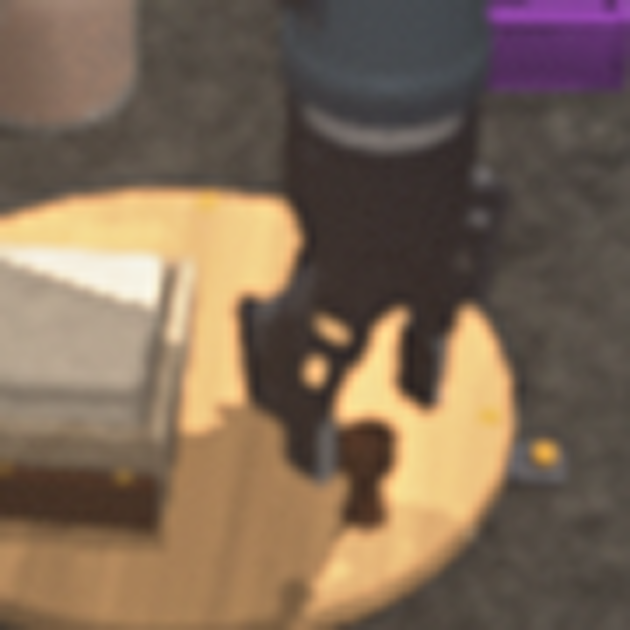

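```bash
python3 -m inch '[{"delta_pos":[0,0,0.7],"rotation":[0,0,0]},{"delta_pos":[0,0,0],"rotation":[0,0,0]}]'
python3 -m inch '[{"delta_pos":[0,0,0],"rotation":[0,0,0]},{"delta_pos":[0,0,0],"rotation":[0,0,0]},{"delta_pos":[0,0,0],"rotation":[0,0,0]}]' 2
python3 - <<'E'
from bx import *
c=camera("side"); crop(c,220,150,110,90,7,"pics/s25.png")
E
```

```text
time_s: 22.1
eef_pos: [0.4986, -0.0457, 0.0383]
eef_rot: [-0.001, 0.378, 0.926, -0.0]
wrist_force: [-0.3, -0.3, 0.1]
opening: 0.531
time_s: 22.4
eef_pos: [0.4983, -0.0464, 0.0393]
eef_rot: [-0.001, 0.377, 0.926, -0.001]
wrist_force: [-4.4, -3.1, 5.4]
opening: 0.273
```

View pics/s25.png

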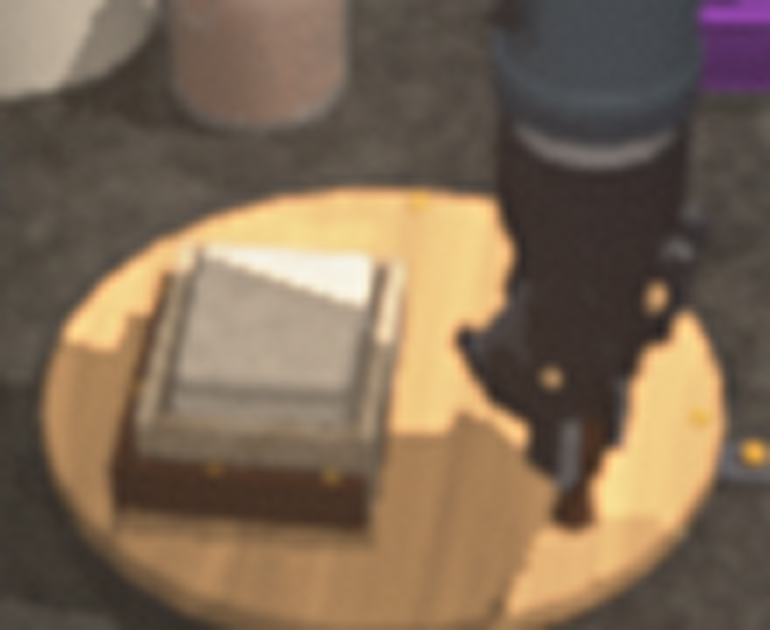

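The knob is gripped (opening about 23 mm) and tray and box are unchanged. Now I start the arc, with the tool turning along with the tray.

```bash
python3 -m inch '[{"delta_pos":[0,0.23,0],"rotation":[0,0,0.02]},{"delta_pos":[0,0.23,0],"rotation":[0,0,0.02]},{"delta_pos":[0,0.23,0],"rotation":[0,0,0.02]},{"delta_pos":[0,0.23,0],"rotation":[0,0,0.02]},{"delta_pos":[-0.01,0.46,0],"rotation":[0,0,0.04]},{"delta_pos":[-0.01,0.46,0],"rotation":[0,0,0.04]},{"delta_pos":[-0.01,0.46,0],"rotation":[0,0,0.04]},{"delta_pos":[-0.01,0.46,0],"rotation":[0,0,0.04]}]'
python3 - <<'E'
from bx import *
o=get_obs(); T=rot(o["eef_rot"]); print(np.degrees(np.arctan2(T[1,0],T[0,0])), o["torque"])
c=camera("side"); crop(c,220,150,110,90,7,"pics/s26.png")
E
```

```text
time_s: 23.25
eef_pos: [0.5211, -0.0289, 0.0393]
eef_rot: [0.0, 0.487, 0.874, -0.0]
wrist_force: [-0.7, -2.6, 1.3]
opening: 0.27
121.76453879831517 [-0.59517445  0.37551951 -0.16522309]
```

View pics/s26.png

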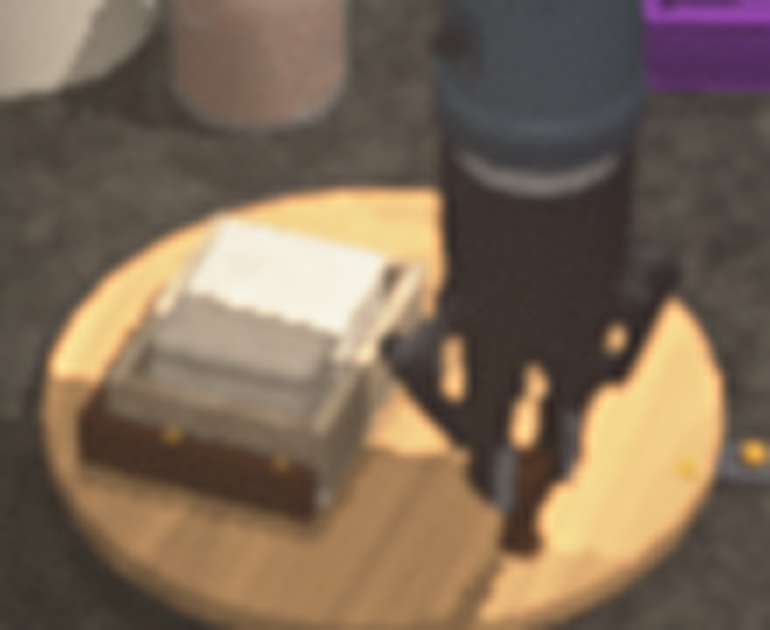

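The tray turns with little force and the box stays put in its corner.

```bash
python3 -m inch '[{"delta_pos":[-0.014,0.575,0],"rotation":[0,0,0.05]},{"delta_pos":[-0.014,0.575,0],"rotation":[0,0,0.05]},{"delta_pos":[-0.014,0.575,0],"rotation":[0,0,0.05]},{"delta_pos":[-0.014,0.575,0],"rotation":[0,0,0.05]},{"delta_pos":[-0.014,0.575,0],"rotation":[0,0,0.05]},{"delta_pos":[-0.014,0.575,0],"rotation":[0,0,0.05]},{"delta_pos":[-0.014,0.575,0],"rotation":[0,0,0.05]},{"delta_pos":[-0.014,0.575,0],"rotation":[0,0,0.05]},{"delta_pos":[-0.014,0.575,0],"rotation":[0,0,0.05]},{"delta_pos":[-0.014,0.575,0],"rotation":[0,0,0.05]}]'
python3 -c "
from bench import *
print(get_obs()['torque'],get_obs()['q'].round(2))"
```

```text
time_s: 24.3
eef_pos: [0.5755, -0.0129, 0.0393]
eef_rot: [0.001, 0.687, 0.726, -0.001]
wrist_force: [-0.7, -7.2, 1.0]
opening: 0.269
[-1.22950863  0.40208709 -0.05363752] [-0.23  0.39  1.72 -0.    1.03 -0.28]
```

```bash
python3 -m inch '[{"delta_pos":[-0.07,0.57,0],"rotation":[0,0,0.05]},{"delta_pos":[-0.07,0.57,0],"rotation":[0,0,0.05]},{"delta_pos":[-0.05,0.575,0],"rotation":[0,0,0.05]},{"delta_pos":[-0.014,0.575,0],"rotation":[0,0,0.05]},{"delta_pos":[-0.014,0.575,0],"rotation":[0,0,0.05]},{"delta_pos":[-0.014,0.575,0],"rotation":[0,0,0.05]},{"delta_pos":[-0.014,0.575,0],"rotation":[0,0,0.05]},{"delta_pos":[-0.014,0.575,0],"rotation":[0,0,0.05]},{"delta_pos":[-0.014,0.575,0],"rotation":[0,0,0.05]}]'
python3 - <<'E'
from bx import *
o=get_obs(); T=rot(o["eef_rot"]); print(np.degrees(np.arctan2(T[1,0],T[0,0])), o["torque"])
c=camera("side"); crop(c,210,150,120,90,6,"pics/s27.png")
E
```

```text
time_s: 25.2
eef_pos: [0.6257, -0.0222, 0.0393]
eef_rot: [0.0, 0.832, 0.555, -0.0]
wrist_force: [-1.9, -3.7, 2.6]
opening: 0.269
67.39177634355627 [-0.5894137   0.48412883  0.08578973]
```

View pics/s27.png

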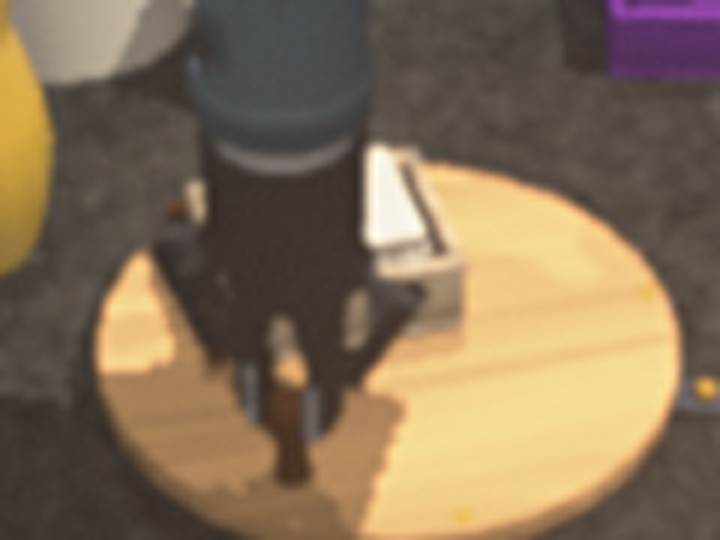

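```bash
python3 -m inch '[{"delta_pos":[-0.02,0.575,0],"rotation":[0,0,0.05]},{"delta_pos":[-0.02,0.575,0],"rotation":[0,0,0.05]},{"delta_pos":[-0.014,0.575,0],"rotation":[0,0,0.05]},{"delta_pos":[-0.014,0.575,0],"rotation":[0,0,0.05]},{"delta_pos":[-0.014,0.575,0],"rotation":[0,0,0.05]},{"delta_pos":[-0.01,0.46,0],"rotation":[0,0,0.04]},{"delta_pos":[0,0.35,0],"rotation":[0,0,0.03]},{"delta_pos":[0,0.23,0],"rotation":[0,0,0.02]},{"delta_pos":[0,0.23,0],"rotation":[0,0,0.02]}]'
python3 -m inch '[{"delta_pos":[0,0.15,0],"rotation":[0,0,0.013]},{"delta_pos":[0,0,0],"rotation":[0,0,0]}]'
python3 - <<'E'
from bx import *
o=get_obs(); T=rot(o["eef_rot"]); print(np.degrees(np.arctan2(T[1,0],T[0,0])), o["torque"],o["wrist_force"])
c=camera("side"); crop(c,210,150,120,90,6,"pics/s28.png")
E
```

```text
time_s: 26.15
eef_pos: [0.6597, -0.0445, 0.0393]
eef_rot: [0.0, 0.917, 0.398, -0.001]
wrist_force: [-4.1, -3.7, 3.4]
opening: 0.272
time_s: 26.35
eef_pos: [0.6613, -0.0461, 0.0393]
eef_rot: [0.001, 0.92, 0.392, -0.0]
wrist_force: [-1.1, -5.5, 2.5]
opening: 0.27
46.14638086731731 [-0.73162816  0.38064053  0.04976431] [-1.07361078 -5.52163198  2.46714507]
```

View pics/s28.png

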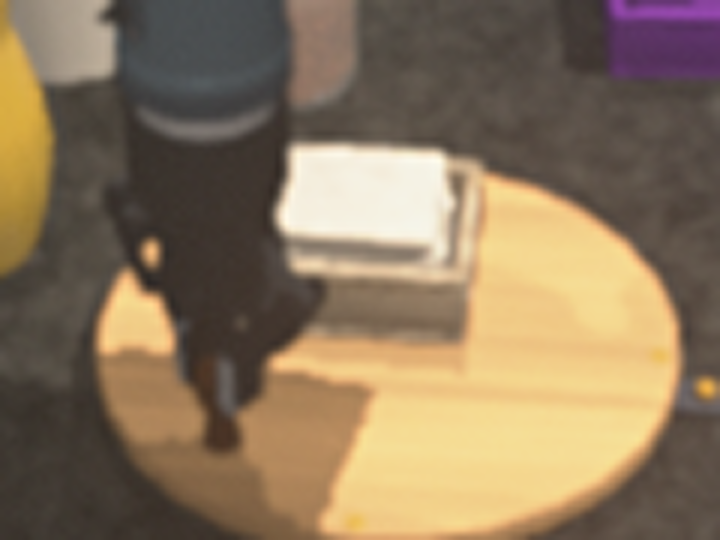

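```bash
python3 -m inch '[{"delta_pos":[0,0.1,0],"rotation":[0,0,0.01]},{"delta_pos":[0,0,0],"rotation":[0,0,0]}]'
python3 -m inch '[{"delta_pos":[0,0.08,0],"rotation":[0,0,0]},{"delta_pos":[0,0,0],"rotation":[0,0,0]}]'
```

```text
time_s: 26.6
eef_pos: [0.6619, -0.0466, 0.0394]
eef_rot: [0.001, 0.922, 0.387, -0.0]
wrist_force: [-2.3, -4.6, 2.7]
opening: 0.266
time_s: 26.8
eef_pos: [0.6619, -0.0467, 0.0393]
eef_rot: [-0.0, 0.922, 0.388, -0.001]
wrist_force: [-4.4, -3.5, 3.9]
opening: 0.27
```

```bash
python3 -m inch '[{"delta_pos":[0,0,0],"rotation":[0,0,0]},{"delta_pos":[0,0,0],"rotation":[0,0,0]},{"delta_pos":[0,0,0],"rotation":[0,0,0]},{"delta_pos":[0,0,-1],"rotation":[0,0,0]},{"delta_pos":[0,0,-3],"rotation":[0,0,0]},{"delta_pos":[0,0,-5],"rotation":[0,0,0]},{"delta_pos":[0,0,-5],"rotation":[0,0,0]},{"delta_pos":[4,-1,-4],"rotation":[0,0,0]},{"delta_pos":[4,-1,0],"rotation":[0,0,0]},{"delta_pos":[4,-1,0],"rotation":[0,0,0]}]' 6
python3 -c "
from h import *
c=camera('side');crop(c,200,140,140,105,5.5,'pics/s29.png');cv2.imwrite('pics/side30.png',c['color'][...,::-1])
c=camera('top');cv2.imwrite('pics/top30.png',c['color'][...,::-1])"
```

```text
time_s: 27.8
eef_pos: [0.7244, 0.0567, 0.2181]
eef_rot: [0.001, 0.922, 0.386, 0.003]
wrist_force: [-0.1, -0.3, -0.2]
opening: 0.698
```

View pics/s29.png

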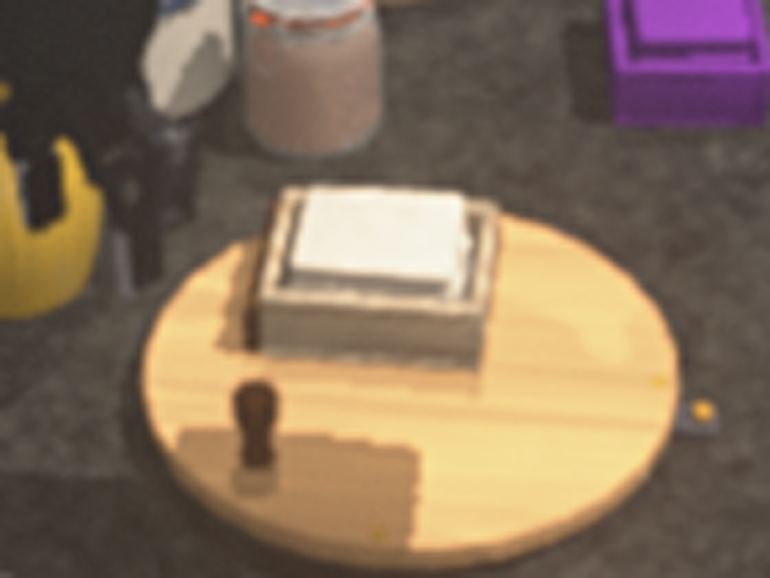

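View pics/top30.png

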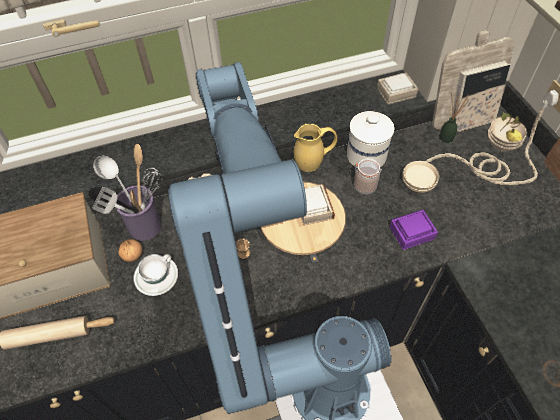

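View pics/side30.png

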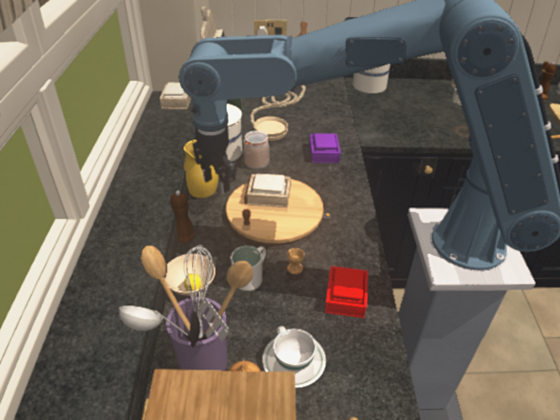

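```bash
python3 - <<'E'
from bx import *
c=camera("side"); off=(225,165); 
crop(c,225,165,80,62,10,"pics/s31.png")
th=S[2]-np.pi/2; S2=np.array([S[0],S[1],th])
b=np.r_[S[:2]+rz(th)@[.045,.023],th]
draw(c,b,off,10,(80,62),"pics/s32.png",S=S2)
k=w(S2,np.array([[-.09,.072,.038]])); print("knob pred crop10",(proj(c,k)-off+.5)*10-.5)
E
```

```text
knob pred crop10 [[222.11882964 488.63389634]]
```

View pics/s31.png

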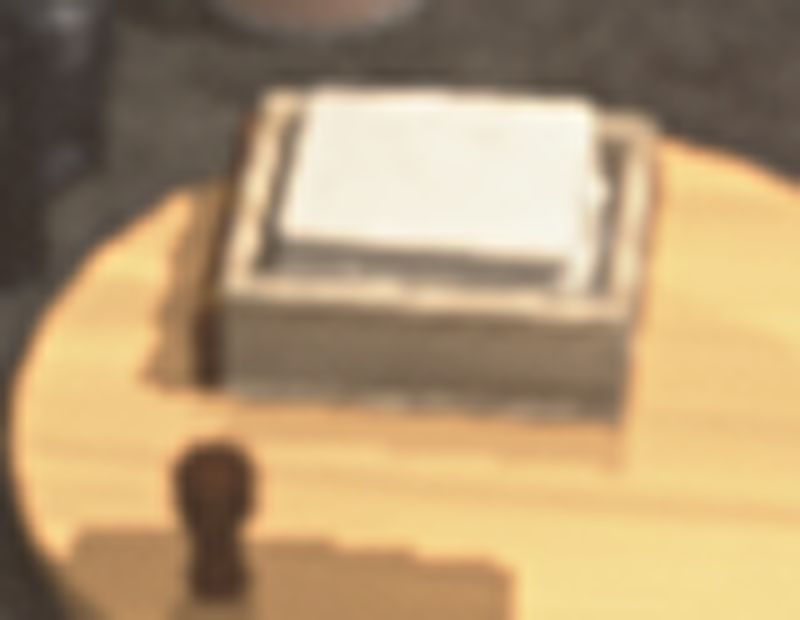

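View pics/s32.png

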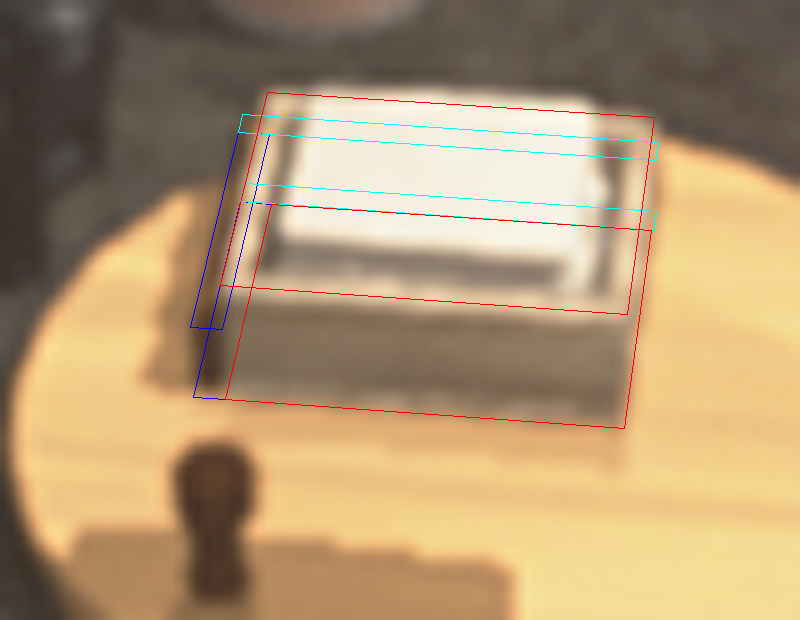

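The overlay of a flush box at exactly a quarter turn matches the picture to within about 1 px, as do the rail and the knob. The mug (247,268), egg cup (295,262) and jar (257,150) are where they were at the start. The arm is clear, so I hand in.

```bash
python3 -c "
from bench import *
print(get_obs()['time_s']); print(hand_in())"
```

```text
27.95
the job is handed in; nothing more can be done
None
```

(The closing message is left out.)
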